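# Slide the tall reagent bottle into its bay and bar it in

### The arm

A 6-joint arm with a two-finger parallel gripper is mounted at the origin on the work surface. World frame = base frame: x ahead of the robot, y to its left, z up, the work surface at z = 0. Lengths are in m, angles in rad, forces in N, time in s.
With the tool pointing down it reaches from about 0.425 to 0.95 m from the base axis. Payload 3.5 kg.
Tool frame: the origin (TCP) lies at the very end of the fingers, on their centre line; the grasp point (between the pads) lies 19 mm behind it (manip.tcp_to_grasp is the distance from the TCP to the grasp point, in m); y points along the fingers, z is the direction in which the jaws open and shut, and the axes are right-handed (so a half turn about y gives the same grasp; the last joint's range is limited). The gripper opens to 85 mm and grips with 20 to 120 N. Pads are 22 mm wide; open, the fingers measure 114 mm over their backs; the gripper's body (76 mm by 85 mm) begins 54 mm behind the grasp point. The pads swing forward as they close: fully open they stand 13 mm farther back than shut.
Start: joints at [-1.275, 0.286, 1.577, -0, 1.279, -0.15], TCP at [0.291, -0.609, 0.198] pointing down, gripper open.
Joint ranges: [-2.77, 2.77], [-0.9, 2.22], [0.21, 2.48], [-1.53, 4.67], [0.24, 2.81], [-2.84, 2.84]. Speed limits (rad/s): [2.79, 2.79, 3.14, 3.14, 3.14, 3.14].

### API

Orientations are given as a unit quaternion [x, y, z, w].
In Python, from bench import manip gives the robot as it stands.
- The arm moves only by the tool step_arm, never from a script. Its argument "targets" is a list of rows, each a list of 7 numbers: the shift along the tool's x, y, z normalised to -1 to 1, where 1 is 0.5 m, then the turn, a rotation vector about the tool's x, y, z normalised to -1 to 1, where 1 is 90 degrees, then the opening, from -1 (shut) to 1 (fully open). In form: [[x, y, z, rx, ry, rz, claw], ...]. A call has 1 to 12 rows; each row is the pose to reach, as a shift and turn from the pose commanded when the call began, along the tool's axes at that moment; what a row does not reach only later rows make up. A row lasts 1/8 s, in which the tool goes at most 62.5 mm and 10.7 degrees, less where a joint would pass 70% of its speed; a pose out of reach is approached as far as the arm can. A call with a number of a shift or a turn outside -1 to 1 is refused whole. A call with a gripper value outside its range is refused whole. The fingers move at their own pace and stop on an object; "force" is the grip in N (left out, the last holds). Time passes only in rows, so rows that repeat a pose let the fingers close. It gives the time, the measured TCP pose, the force and the opening at its end, in the units of the state.
- manip.sense(): the state, without advancing time (a new reading comes with each control period).
- manip.read_camera(name): name is "side" or "top" or "wrist"; returns a dict with "pixels" (384x512x3 uint8, red, green, blue), "z_map" (384x512 float32, m along the optical axis (not along the pixel's ray), 0 where there is no reading), "intrinsics" (3x3 intrinsics, pixels), "extrinsics" (4x4, takes a point from camera to world coordinates). Camera axes: x right, y down, z forward; pixel columns grow to the right and rows downward; lengths in m; the calibration is good to about 2 mm. A picture is of the moment at which its call begins.
- manip.job_done(): hands the job in, once; it reports no verdict.
Trained networks look in a picture, given as the dict that the camera call returned (one of the last four; its "shot" number tells which), for a name from the list of things; names that differ only in an ending like _2 or _b are one class to them, and where a whole thing is asked for, a point or a joint stands for the part that bears it (a point fixed in the world has none). Each returns a list of dicts, best first, with "confidence" (0 to 1); they miss things now and then, are a little off and sometimes report something else, mostly with a low value. They report only what shows in the picture. A call takes as long as a camera call. They do not tell look-alikes from the thing itself.
- manip.outline_of(picture, label): "region" (384x512 bool, what is visible of it) and "point" ([column, row] in pixels, amid what is visible of it).
The state is a dict: "time": time; "joint_positions": joint angles; "dq": joint speeds; "joint_torque": joint torques, N m; "ee_pos": TCP position; "ee_rot": TCP orientation; "wrist_force": force on the tool from outside, world axes, zero at the start; "moment": the same for the moment, N m; "width": finger opening in m.
Only numpy, scipy, OpenCV 4.12 (cv2) and the standard library are available. Lean on these libraries where they do the work, as an engineer would, in place of code of your own. Each camera call takes 0.05 s, during which the arm holds its last target.

### The job

Put the tall amber reagent bottle away: slide it, pushing low down on its body and keeping it standing on the bench without lifting or tipping it, all the way into the empty stall of the bottle bay until it meets the back stop. Then swing the bay's bar right across in front of it, as far as it goes. If the bar is in the way, swing it aside first, and leave the other glassware and the jar where they are.

Things in the scene. Friction and masses are not known exactly. Their poses are not given: they have to be found in the camera images.
- bottle: The tall closed amber bottle: round, 76 mm in diameter, straight sides to 155 mm, then shoulder, neck and black cap, 225 mm high, about 0.7 kg, loose. Starts on the bench, left or right in front of the bay. Origin: centre of its underside; z up. Pushed below about 35 mm it slides; pushed high it topples. Fingers must not touch it above mid-height (about 100 mm).
- bay: Fixed bottle bay: two stalls without floor or roof, open to its -x (robot) side. Origin: on the bench at the bar's pivot post (20 mm thick), before the middle fin. x points into the stalls, y to its left, z up. Fins 40 mm high: at y = 0 (28 mm thick, x 15 to 117 mm), at y = -118, +118 (8 mm thick, x 25 to 117 mm). Stalls 100 mm wide, middles at y = -64, +64. Back stop's face at x = 117 mm.
- mark: A thin flat dark disc, 80 mm in diameter, on the bench (under 1 mm, no obstacle): it marks the parking place in the empty stall, and so tells which stall is empty. Origin: its centre, at x = 72 mm and y = -64 or +64 mm of the bay. A bottle fully home against the back stop has its centre at x = 79 mm.
- bar (a joint): Angle of the bay's steel bar about its upright pivot at the bay's origin, rad: 0 points straight out (the bay's -x), +1.57 (stop) lies across the left (+y) stall, -1.57 (stop) across the right (-y) stall. 115 mm from pivot to knob, 12 mm wide and thick, 41 to 53 mm above the bench. Stays where it is left; about 1 N at the knob moves it.
- bar_knob (a point): On the axis of the black upright round knob (18 mm in diameter, from 41 to 111 mm above the bench) at the bar's free end, 115 mm from the pivot. This point is 86 mm above the bench. Its x axis points along the bar to the pivot.
- jar: Bystander: the short amber jar, 76 mm in diameter and 125 mm high, loose, standing in the occupied stall. Origin: centre of its underside.
- flask: Bystander: conical flask, 82 mm in diameter at the foot, 140 mm high, loose, on the bench in front of the bay on the opposite side to the bottle. Origin: centre of its underside.
- dish: Bystander: shallow white porcelain dish, 72 mm in diameter, 28 mm high, loose, on the bench near the robot. Origin: centre of its underside.
- beaker: Bystander: clear beaker, 68 mm in diameter, 95 mm high, loose, beside the bay. Origin: centre of its underside.
- mortar: Bystander: white porcelain mortar, 80 mm in diameter, 65 mm high, loose, beside the bay. Origin: centre of its underside.
Mind the look-alikes: they are no part of the job. What is shaped like the bottle but purple is not meant.

How it is judged:
On the way, in this order (a step that is already met when the one before it is completed fails the run):
1. the bottle stands home in the empty stall (horizontal distance between bottle and mark below 0.016 m and angle between bottle's own z axis and vertical below 0.06 rad and height (world z) of bottle below 0.006 m), for 0.2 s.
2. then the bar is swung fully across in front of it (((y of mark in the frame of bay above 0 m and value of joint bar above 1.42 rad) or (y of mark in the frame of bay below 0 m and value of joint bar below -1.42 rad))), for 0.2 s.
At the end, for the whole second after the job is handed in: The bottle stands upright (within 0.06 rad) and at rest on the bench in the stall that was empty, its centre within 16 mm of the mark's centre (against the back stop is 7 mm behind it), and the bar is at rest across the front of that stall, at least 1.42 rad from straight out (all of step 1 and ((y of mark in the frame of bay above 0 m and value of joint bar above 1.42 rad) or (y of mark in the frame of bay below 0 m and value of joint bar below -1.42 rad)) and linear speed of bottle below 0.01 m/s and velocity of joint bar between -0.05 and 0.05 rad/s); the robot touches nothing.
It fails at once if the bottle tips by more than 0.2 rad (angle between bottle's own z axis and vertical above 0.2 rad).
It fails at once if the bottle is lifted more than 15 mm off the bench (height (world z) of bottle above 0.015 m).
It fails at once if the fingers touch the bottle high up: the grasp point more than 100 mm above its foot while they press on it with more than 1 N (contact force between the fingers and bottle above 1 N and z of the grasp point in the frame of bottle above 0.1 m).
It fails at once if the jar, flask, dish, beaker or mortar is shifted by more than 15 mm or tipped (distance of any of jar, flask, dish, beaker, mortar from where it was at the start of the episode above 0.015 m or angle between any of jar, flask, dish, beaker, mortar's own z axis and vertical above 0.3 rad).
It also fails if it takes over 72 s, if anything falls off the work surface, if the arm or the gripper's body presses on something with over 40 N, if the wrist force passes 120 N, or if a joint passes its speed limit or range.

## Working session

There is one attempt and no reset: what is moved stays moved. The work goes in short steps, Python scripts to look and compute and a tool call to move; the robot and the scene stay as the last step left them, time stands still between calls to the robot, and variables do not carry over. Pictures are saved under pics/ and viewed, and the job is handed in when it is done.

Besides the shell and the picture viewer there is one more tool, called after ">>>" by a JSON object that holds its "api" and its "payload". step_arm: Moves the arm, as the interface text tells. Its arguments: {"type":"object","properties":{"targets":{"type":"array","items":{"type":"array","items":{"type":"number","minimum":-1,"maximum":1}}},"force":{"type":"number"}},"required":["targets"]}

```bash
ls; mkdir -p pics; python3 - <<'E'
from bench import manip
import cv2
s=manip.sense(); print(s)
for n in ["side","top","wrist"]:
    p=manip.read_camera(n)
    print(n,p['shot'] if 'shot' in p else None); print(p['intrinsics'],p['extrinsics'])
    cv2.imwrite(f'pics/{n}0.png',cv2.cvtColor(p['pixels'],cv2.COLOR_RGB2BGR))
E
```

```text
pics
{'time': 0.0, 'joint_positions': array([-1.27500239e+00,  2.87193689e-01,  1.57816745e+00,  1.59566374e-05,
        1.27861628e+00, -1.50006005e-01]), 'dq': array([-1.06116835e-03,  9.72462429e-04,  1.05485400e-03,  1.53709793e-03,
       -1.65511585e-05,  1.52260082e-03]), 'joint_torque': array([-6.82493301e-04, -4.05988562e+01, -2.92622244e+01, -1.30491690e-04,
        5.95103993e-03,  7.56261443e-06]), 'ee_pos': array([ 0.29085645, -0.60830494,  0.19633377]), 'ee_rot': array([-0.15636648,  0.69045447, -0.68877187,  0.15625444]), 'wrist_force': array([-0.6658495 , -0.03760224,  0.05695187]), 'moment': array([ 0.0795191 , -0.03545336, -0.02517009]), 'width': 0.08552143326032738}
side 1
[[391.74716779   0.         257.68018214]
 [  0.         391.74716779 195.20700076]
 [  0.           0.           1.        ]] [[-0.77129744 -0.36298322  0.52282256  0.05828772]
 [-0.63609853  0.41136916 -0.65280478  0.59360756]
 [ 0.0218841  -0.83607332 -0.54818108  0.59197292]
 [ 0.          0.          0.          1.        ]]
top 2
[[352.5569984    0.         257.88648161]
 [  0.         352.5569984  186.85514669]
 [  0.           0.           1.        ]] [[ 0.02548958 -0.99437334  0.10281999  0.43671313]
 [-0.99964174 -0.0261937  -0.00550341  0.01839222]
 [ 0.00816568 -0.10264287 -0.99468476  0.9540481 ]
 [ 0.          0.          0.          1.        ]]
wrist 3
[[334.39849337   0.         258.24886692]
 [  0.         334.39849337 194.31900352]
 [  0.           0.           1.        ]] [[ 0.43021916 -0.8593493  -0.27646022  0.36148225]
 [-0.90271884 -0.41062683 -0.1283912  -0.57408718]
 [-0.0031891   0.30480221 -0.95241033  0.37307867]
 [ 0.          0.          0.          1.        ]]
```

View pics/side0.png

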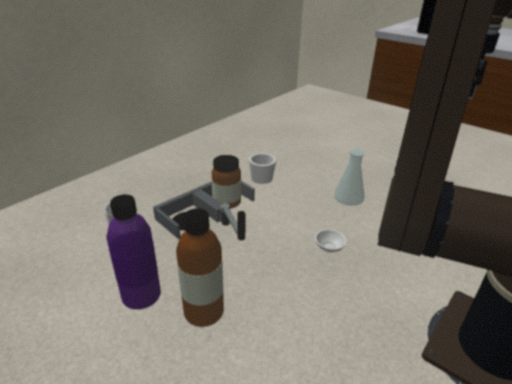

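View pics/top0.png

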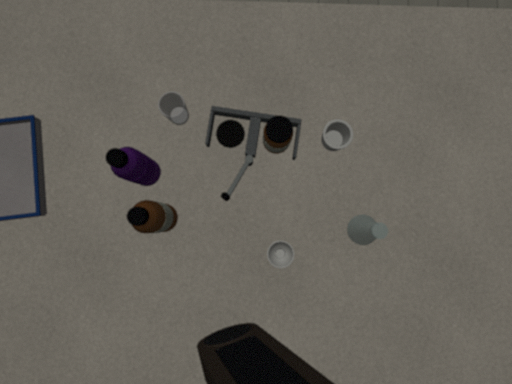

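The side view shows the amber bottle at (200,285) and the purple look-alike at (135,265). In the top view the amber bottle is at (155,217), purple at (135,167), the mark at (231,133) in the left stall, the jar at (278,133) and the bar's knob at (225,197). Next I'll measure these.

```bash
cat > h.py <<'E'
import numpy as np, cv2
from bench import manip
def cloud(p):
    K=p['intrinsics'];T=p['extrinsics'];z=p['z_map']
    v,u=np.mgrid[:z.shape[0],:z.shape[1]]
    c=np.stack([(u-K[0,2])/K[0,0]*z,(v-K[1,2])/K[1,1]*z,z],-1)
    w=c@T[:3,:3].T+T[:3,3]; w[z==0]=np.nan
    return w
def circ(P):
    A=np.c_[2*P[:,:2],np.ones(len(P))];b=(P[:,:2]**2).sum(1)
    s=np.linalg.lstsq(A,b,rcond=None)[0]
    return s[:2],np.sqrt(s[2]+s[:2]@s[:2])
def save(n,img):
    cv2.imwrite(n,cv2.cvtColor(img,cv2.COLOR_RGB2BGR))
E
python3 - <<'E'
from h import *
for cam in ["top","side"]:
    p=manip.read_camera(cam);W=cloud(p)
    np.savez(f'{cam}.npz',W=W,px=p['pixels'],K=p['intrinsics'],T=p['extrinsics'])
    for l in ["bottle","bay","mark","bar","bar_knob","jar","flask","dish","beaker","mortar"]:
        for r in manip.outline_of(p,l)[:3]:
            m=r['region'];P=W[m];P=P[~np.isnan(P[:,0])]
            if len(P)<5: print(cam,l,r['confidence'],r['point'],'few');continue
            print(cam,l,round(r['confidence'],2),np.round(r['point']),m.sum(),'med',np.round(np.median(P,0),3),'lo',np.round(np.percentile(P,2,0),3),'hi',np.round(np.percentile(P,98,0),3),'col',np.median(p['pixels'][m],0))
E
```

```text
top bottle 0.78 [131. 165.] 1452 med [0.56  0.298 0.171] lo [0.531 0.279 0.025] hi [0.596 0.335 0.227] col [25. 11. 34.]
top bottle 0.65 [149. 219.] 1369 med [0.445 0.246 0.174] lo [0.413 0.227 0.006] hi [0.481 0.283 0.227] col [44. 30. 17.]
top mark 0.75 [231. 132.] 617 med [0.683 0.094 0.001] lo [ 0.648  0.058 -0.002] hi [0.717 0.13  0.005] col [12. 11. 10.]
top bar 0.53 [235. 180.] 250 med [0.546 0.07  0.054] lo [0.495 0.033 0.05 ] hi [0.607 0.099 0.113] col [78. 81. 78.]
top bar 0.28 [248. 129.] 1687 med [0.686 0.045 0.04 ] lo [ 0.501 -0.089 -0.   ] hi [0.742 0.15  0.11 ] col [59. 61. 60.]
top bar_knob 0.88 [236. 178.] 260 med [0.554 0.068 0.054] lo [0.495 0.036 0.048] hi [0.609 0.099 0.113] col [78. 81. 78.]
top jar 0.97 [278. 135.] 927 med [ 0.653 -0.029  0.124] lo [ 0.629 -0.063  0.013] hi [0.693 0.003 0.128] col [14. 13. 12.]
top flask 0.77 [364. 232.] 930 med [ 0.43  -0.253  0.067] lo [ 0.393 -0.285  0.001] hi [ 0.467 -0.228  0.142] col [86. 91. 86.]
top dish 0.85 [280. 257.] 550 med [ 0.359 -0.049  0.015] lo [ 0.33  -0.079  0.004] hi [ 0.39  -0.017  0.03 ] col [109. 108. 10
[... 694 characters left out ...]
6 -0.001] hi [0.613 0.105 0.111] col [86.  88.5 82.5]
side flask 0.84 [353. 184.] 1121 med [ 0.418 -0.248  0.057] lo [ 0.39  -0.275  0.004] hi [ 0.453 -0.227  0.141] col [122. 130. 125.]
side dish 0.62 [329. 241.] 569 med [ 0.362 -0.058  0.019] lo [ 0.327 -0.082  0.002] hi [ 0.39  -0.014  0.029] col [158. 158. 155.]
side dish 0.52 [203. 207.] 2277 med [0.67  0.057 0.034] lo [ 0.493 -0.081  0.001] hi [0.737 0.157 0.106] col [64. 65. 65.]
side beaker 0.51 [108. 213.] 120 med [0.741 0.266 0.089] lo [0.581 0.223 0.   ] hi [0.835 0.334 0.195] col [107.5 107.  105. ]
side mortar 0.76 [259. 168.] 679 med [ 0.661 -0.173  0.046] lo [ 0.634 -0.219  0.001] hi [ 0.703 -0.149  0.066] col [110. 111. 108.]
```

```bash
python3 - <<'E'
from h import *
from scipy.optimize import least_squares
d={c:np.load(c+'.npz') for c in ['top','side']}
# bottle cap + body
for c in d:
    W=d[c]['W'];
    for nm,(x,y) in dict(bottle=(.445,.262),purple=(.56,.312)).items():
        m=(abs(W[...,0]-x)<.06)&(abs(W[...,1]-y)<.055)
        for lo,hi in((.03,.15),(.2,.222),(.222,.235)):
            P=W[m&(W[...,2]>lo)&(W[...,2]<hi)]
            if len(P)>10: print(c,nm,lo,len(P),circ(P),P.mean(0)[:2].round(4))
    m=(W[...,2]>.107)&(W[...,2]<.116)&(abs(W[...,0]-.5)<.03)&(abs(W[...,1]-.1)<.03);P=W[m]
    print(c,'knob top',len(P),P.mean(0))
    m=(W[...,2]>.05)&(W[...,2]<.057)&(abs(W[...,0]-.55)<.07)&(abs(W[...,1]-.07)<.05);P=W[m]
    l=cv2.fitLine(P[:,:2].astype(np.float32),cv2.DIST_HUBER,0,.01,.01).ravel();print('bar',len(P),l,np.degrees(np.arctan2(l[1],l[0])),P.min(0),P.max(0))
# bay fins: points with z .036-.044
PP=[]
for c in d:
    W=d[c]['W'];m=(W[...,2]>.036)&(W[...,2]<.045)&(W[...,0]>.59)&(W[...,0]<.76)&(W[...,1]>-.11)&(W[...,1]<.17)
    P=W[m];PP.append(P);print(c,len(P),P.min(0),P.max(0))
    np.save(c+'_fin.npy',P)
P=np.vstack(PP)
def sd(P,x0,x1,y0,y1):
    dx=np.maximum(x0-P[:,0],P[:,0]-x1);dy=np.maximum(y0-P[:,1],P[:,1]-y1)
    return np.maximum(0,np.maximum(dx,dy))  # approx
def f(q,P):
    R=np.array([[np.cos(q[2]),-np.sin(q[2])],[np.sin(q[2]),np.cos(q[2])]])
    L=(P[:,:2]-q[:2])@R
    return np.min([sd(L,.015,.117,-.014,.014),sd(L,.025,.117,-.122,-.114),sd(L,.025,.117,.114,.122),sd(L,.117,.125,-.122,.122)],0)
for Q in PP+[P]:
    for t in (0,-.1,.1):
        r=least_squares(f,[.61,.03,t],args=(Q,),loss='soft_l1',f_scale=.003);print(r.x,r.cost)
E
```

```text
top bottle 0.03 344 (array([0.44686379, 0.26522831]), np.float64(0.038075992850648575)) [0.4453 0.2341]
top bottle 0.2 54 (array([0.44673539, 0.26520664]), np.float64(0.019801931178719832)) [0.4465 0.2491]
top bottle 0.222 298 (array([0.44684144, 0.26446115]), np.float64(0.01408277497277726)) [0.4468 0.2644]
top purple 0.03 469 (array([0.56852723, 0.31718839]), np.float64(0.038035322436155414)) [0.5562 0.2892]
top purple 0.2 73 (array([0.56810257, 0.31600381]), np.float64(0.018745809730048097)) [0.5619 0.3032]
top purple 0.222 281 (array([0.56788859, 0.31621204]), np.float64(0.014083499773876563)) [0.5678 0.316 ]
top knob top 41 [0.50223566 0.09508205 0.11134329]
bar 224 [ 0.8809324  -0.47324213  0.562382    0.06249978] -28.244955 [0.49397702 0.03042746 0.05013526] [0.61188709 0.09681178 0.05655538]
side bottle 0.03 2126 (array([0.44541281, 0.26548574]), np.float64(0.03786625532572776)) [0.4225 0.2855]
side bottle 0.2 271 (array([0.44514563, 0.26565348]), np.float64(0.01927381136050008)) [0.4336 0.2756]
side bottle 0.222 321 (array([0.44385092, 0.26659197]), np.float64(0.014294983285
[... 522 characters left out ...]
7776]
top 1017 [ 0.59289135 -0.09461135  0.03607106] [0.7476692  0.15659789 0.04493983]
side 760 [ 0.59626412 -0.08814985  0.03600151] [0.74549676 0.15819443 0.04472922]
[ 0.60553587  0.03883469 -0.12100845] 0.0018980636468221954
[ 0.60553587  0.03883469 -0.12100845] 0.001898063646822196
[ 0.60553587  0.03883469 -0.12100845] 0.001898063646822195
[ 0.60274366  0.03829505 -0.12273798] 0.0064913155616153784
[ 0.60274369  0.03829497 -0.12273679] 0.006491315561720182
[ 0.60274368  0.03829498 -0.12273701] 0.00649131556166797
[ 0.60440876  0.03816258 -0.1185982 ] 0.008575295443212639
[ 0.60440876  0.03816258 -0.11859817] 0.00857529544321158
[ 0.60440876  0.03816258 -0.1185982 ] 0.008575295443212692
```

```bash
python3 - <<'E'
from h import *
d=np.load('top.npz');a=d['px'][80:260,80:400];save('pics/crop1.png',cv2.resize(cv2.convertScaleAbs(a,alpha=1.8),None,fx=2.5,fy=2.5,interpolation=cv2.INTER_CUBIC))
E
```

```text
(no output)
```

View pics/crop1.png

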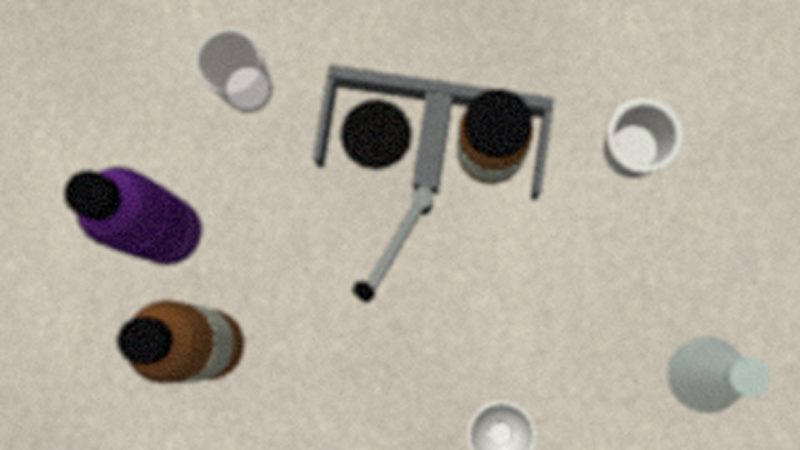

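```bash
cat >> h.py <<'E'
from scipy.spatial.transform import Rotation as Ro, Slerp
BO=np.array([.605,.0388]);BY=-.121
def b2w(x,y):
    c,s=np.cos(BY),np.sin(BY);return BO+np.array([c*x-s*y,s*x+c*y])
def w2b(p):
    c,s=np.cos(BY),np.sin(BY);d=np.asarray(p[:2])-BO;return np.array([c*d[0]+s*d[1],-s*d[0]+c*d[1]])
def toolR(az,tilt,flip=False):
    # az: heading of fingers when tilted (world yaw); tilt from straight down, rad; tool z horizontal
    y=np.array([np.cos(az)*np.sin(tilt),np.sin(az)*np.sin(tilt),-np.cos(tilt)])
    z=np.array([-np.sin(az),np.cos(az),0.])*(-1 if flip else 1)
    x=np.cross(y,z);return np.c_[x,y,z]
def rows(wps,R1=None,claw=-1,p0=None,R0=None):
    """wps list of (x,y,z[,R]); prints rows from current pose"""
    s=manip.sense();p0=s['ee_pos'] if p0 is None else p0;R0=Ro.from_quat(s['ee_rot']).as_matrix() if R0 is None else R0
    out=[]
    for w in wps:
        R=w[3] if len(w)>3 else (R1 if R1 is not None else R0)
        d=R0.T@(np.array(w[:3])-p0)/.5; r=Ro.from_matrix(R0.T@R).as_rotvec()/(np.pi/2)
        out.append(list(np.round(np.r_[d,r,claw],3)))
    for o in out: print([float(v) for v in o])
E
python3 - <<'E'
from h import *
print([a for a in dir(manip) if a[0]!='_'], manip.tcp_to_grasp)
s=manip.sense();print(Ro.from_quat(s['ee_rot']).as_matrix().round(3))
# yaw 0 facing orientation for comparison
for k,a in {'n':.75,'m':.68}.items(): print(a,b2w(-.115*np.cos(a),.115*np.sin(a)))
print(w2b([.446,.265]),w2b([.501,.096]))
rows([(.33,-.58,.2),(.40,-.45,.2),(.45,-.3,.2),(.5,-.1,.2),(.51,.05,.2),(.525,.13,.2)])
E
```

```text
['MotionError', 'job_done', 'outline_of', 'read_camera', 'sense', 'tcp_to_grasp'] 0.0187
[[-0.902 -0.     0.431]
 [-0.431  0.    -0.902]
 [ 0.    -1.    -0.   ]]
0.75 [0.53093288 0.12677194]
0.68 [0.52496126 0.12137603]
[-0.18514092  0.20535403] [-0.11014392  0.04422846]
[-0.095, -0.005, -0.019, 0.0, 0.0, 0.0, -1.0]
[-0.334, -0.005, -0.193, 0.0, 0.0, 0.0, -1.0]
[-0.553, -0.005, -0.421, 0.0, 0.0, 0.0, -1.0]
[-0.816, -0.005, -0.738, 0.0, 0.0, 0.0, -1.0]
[-0.963, -0.005, -1.0, 0.0, 0.0, 0.0, -1.0]
[-1.059, -0.005, -1.132, 0.0, 0.0, 0.0, -1.0]
```

```bash
python3 - <<'E'
from h import *
def V(zaz): return toolR(zaz-np.pi/2,0)
print(V(-1.125).round(3))
rows([(.36,-.54,.2,V(-.98)),(.41,-.47,.2,V(-.8)),(.45,-.42,.2,V(-.63)),(.47,-.36,.2,V(-.45)),(.49,-.3,.2,V(-.27)),(.5,-.24,.2,V(-.1)),(.51,-.18,.2,V(0.08)),(.515,-.13,.2,V(.25))])
E
```

```text
[[-0.902 -0.     0.431]
 [-0.431 -0.    -0.902]
 [ 0.    -1.     0.   ]]
[-0.184, -0.005, -0.065, 0.0, -0.092, 0.0, -1.0]
[-0.335, -0.005, -0.148, 0.0, -0.207, 0.0, -1.0]
[-0.45, -0.005, -0.204, 0.0, -0.315, 0.0, -1.0]
[-0.538, -0.005, -0.295, 0.0, -0.43, 0.0, -1.0]
[-0.625, -0.005, -0.386, 0.0, -0.544, 0.0, -1.0]
[-0.695, -0.005, -0.486, 0.0, -0.653, 0.0, -1.0]
[-0.765, -0.005, -0.585, 0.0, -0.767, 0.0, -1.0]
[-0.817, -0.005, -0.671, 0.0, -0.875, -0.0, -1.0]
```

>>> {"api": "step_arm", "payload": {"targets": [[-0.18, 0, -0.065, 0, -0.09, 0, -1], [-0.3, 0, -0.13, 0, -0.2, 0, -1], [-0.4, 0, -0.19, 0, -0.31, 0, -1], [-0.5, 0, -0.27, 0, -0.42, 0, -1], [-0.58, 0, -0.35, 0, -0.53, 0, -1], [-0.65, 0, -0.44, 0, -0.64, 0, -1], [-0.72, 0, -0.53, 0, -0.75, 0, -1], [-0.78, 0, -0.61, 0, -0.86, 0, -1], [-0.82, 0, -0.67, 0, -0.88, 0, -1], [-0.82, 0, -0.67, 0, -0.88, 0, -1]]}}

```text
time: 2.5
ee_pos: [0.5168, -0.1274, 0.198]
ee_rot: [-0.561, 0.43, -0.431, 0.561]
wrist_force: [-0.2, -0.4, -0.4]
width: -0.0002
```

```bash
python3 - <<'E'
from h import *
def V(zaz): return toolR(zaz-np.pi/2,0)
s=manip.sense();print(s['joint_positions'].round(3),s['ee_pos'].round(4),s['width'],s['time']);R=Ro.from_quat(s['ee_rot']).as_matrix();print(R.round(3))
a=lambda t,r=.115:b2w(-r*np.cos(t),r*np.sin(t))
rows([(.52,-.06,.2,V(.35)),(.525,0,.2,V(.45)),(.525,.07,.2,V(.45)),(*a(.78),.2,V(.45)),(*a(.78),.15,V(.45)),(*a(.78),.1,V(.45)),(*a(.78),.07,V(.45))])
E
```

```text
[-0.433 -0.03   1.926  0.     1.246 -0.694] [ 0.5168 -0.1274  0.198 ] -0.00016303852588929872 2.5
[[ 0.259  0.     0.966]
 [-0.966  0.     0.259]
 [ 0.    -1.     0.   ]]
[-0.129, -0.004, 0.041, -0.0, -0.056, 0.0, -1.0]
[-0.242, -0.004, 0.082, -0.0, -0.12, 0.0, -1.0]
[-0.377, -0.004, 0.118, -0.0, -0.12, 0.0, -1.0]
[-0.487, -0.004, 0.165, -0.0, -0.12, 0.0, -1.0]
[-0.487, 0.096, 0.165, -0.0, -0.12, 0.0, -1.0]
[-0.487, 0.196, 0.165, -0.0, -0.12, 0.0, -1.0]
[-0.487, 0.256, 0.165, -0.0, -0.12, 0.0, -1.0]
```

>>> {"api": "step_arm", "payload": {"targets": [[-0.125, 0, 0.04, 0, -0.06, 0, -1], [-0.24, 0, 0.08, 0, -0.12, 0, -1], [-0.36, 0, 0.12, 0, -0.12, 0, -1], [-0.487, 0, 0.165, 0, -0.12, 0, -1], [-0.487, 0.1, 0.165, 0, -0.12, 0, -1], [-0.487, 0.2, 0.165, 0, -0.12, 0, -1], [-0.487, 0.256, 0.165, 0, -0.12, 0, -1], [-0.487, 0.256, 0.165, 0, -0.12, 0, -1]]}}

```text
time: 3.5
ee_pos: [0.5325, 0.1254, 0.067]
ee_rot: [0.599, -0.379, 0.376, -0.597]
wrist_force: [-0.2, -0.4, 0.3]
width: 0.0001
```

```bash
python3 - <<'E'
from h import *
def V(zaz): return toolR(zaz-np.pi/2,0)
s=manip.sense();print(s['joint_positions'].round(3),s['ee_pos'].round(4),s['time'])
p=manip.read_camera('top');save('pics/top1.png',p['pixels'])
a=lambda t,r=.115:b2w(-r*np.cos(t),r*np.sin(t))
rows([(*a(t),.07,V(.45)) for t in (.65,.5,.35,.2,.05,-.1,-.25,-.4,-.55)]+[(*a(-.45),.07,V(.45)),(*a(-.45),.14,V(.45)),(*a(-.4),.2,V(.45))])
E
```

```text
[ 0.046  0.158  1.986 -0.     1.003 -0.398] [0.5325 0.1254 0.067 ] 3.5
[0.002, -0.001, -0.027, 0.001, -0.003, -0.0, -1.0]
[0.016, -0.001, -0.058, 0.001, -0.003, -0.0, -1.0]
[0.035, -0.001, -0.087, 0.001, -0.003, -0.0, -1.0]
[0.058, -0.001, -0.113, 0.001, -0.003, -0.0, -1.0]
[0.085, -0.001, -0.135, 0.001, -0.003, -0.0, -1.0]
[0.114, -0.001, -0.153, 0.001, -0.003, -0.0, -1.0]
[0.146, -0.001, -0.166, 0.001, -0.003, -0.0, -1.0]
[0.18, -0.001, -0.174, 0.001, -0.003, -0.0, -1.0]
[0.214, -0.001, -0.177, 0.001, -0.003, -0.0, -1.0]
[0.191, -0.001, -0.175, 0.001, -0.003, -0.0, -1.0]
[0.191, -0.141, -0.176, 0.001, -0.003, -0.0, -1.0]
[0.179, -0.261, -0.174, 0.001, -0.003, -0.0, -1.0]
```

View pics/top1.png

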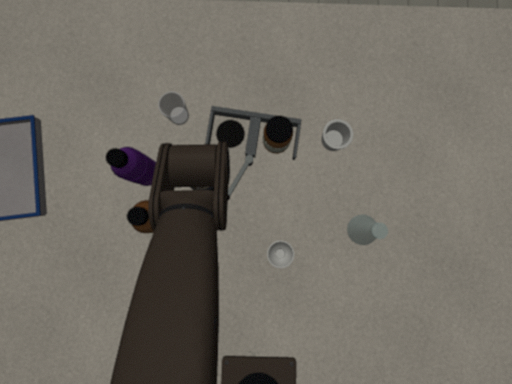

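>>> {"api": "step_arm", "payload": {"targets": [[0.002, 0, -0.027, 0, 0, 0, -1], [0.016, 0, -0.058, 0, 0, 0, -1], [0.035, 0, -0.087, 0, 0, 0, -1], [0.058, 0, -0.113, 0, 0, 0, -1], [0.085, 0, -0.135, 0, 0, 0, -1], [0.114, 0, -0.153, 0, 0, 0, -1], [0.146, 0, -0.166, 0, 0, 0, -1], [0.18, 0, -0.174, 0, 0, 0, -1], [0.214, 0, -0.177, 0, 0, 0, -1], [0.19, 0, -0.175, 0, 0, 0, -1], [0.19, -0.12, -0.175, 0, 0, 0, -1], [0.19, -0.24, -0.175, 0, 0, 0, -1]]}}

```text
time: 5.05
ee_pos: [0.4951, 0.0039, 0.1899]
ee_rot: [0.599, -0.378, 0.376, -0.598]
wrist_force: [1.2, 0.2, 0.4]
width: 0.0001
```

```bash
python3 - <<'E'
from h import *
s=manip.sense();print(s['joint_positions'].round(3),s['ee_pos'].round(4),s['time'])
p=manip.read_camera('top');save('pics/top2.png',p['pixels'])
p=manip.read_camera('side');save('pics/side2.png',p['pixels'])
E
```

```text
[-0.197 -0.109  2.015 -0.     1.239 -0.644] [0.4951 0.0039 0.1899] 5.05
```

View pics/top2.png

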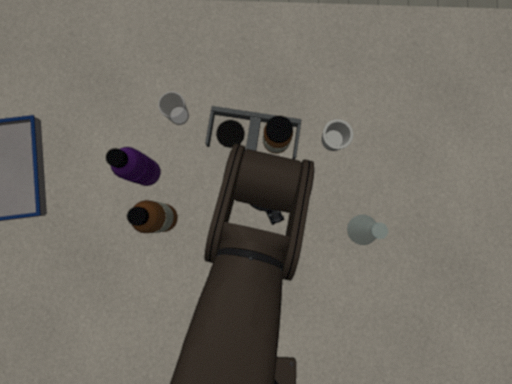

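View pics/side2.png

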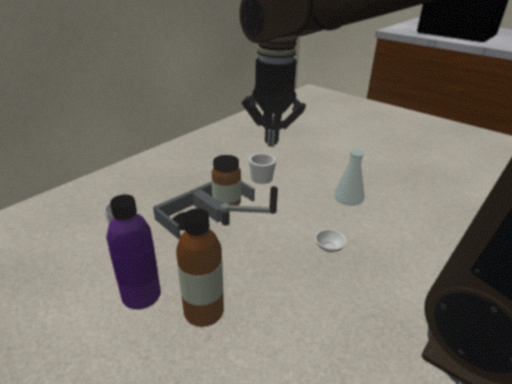

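```bash
python3 - <<'E'
from h import *
from scipy.optimize import least_squares
D=[((.2909,-.6083,.1963),(.2872,1.5782)),((.5168,-.1274,.198),(-.030,1.926)),((.5325,.1254,.067),(.158,1.986)),((.4951,.0039,.1899),(-.109,2.015))]
def f(q):
    o=[]
    for (x,y,z),(a,b) in D:
        r=np.sqrt(x*x+y*y-.101**2)
        o+=[q[4]*0+q[0]*np.sin(a)+q[1]*np.sin(a+b+q[2])-r,q[3]+q[0]*np.cos(a)+q[1]*np.cos(a+b+q[2])-z]
    return o+[0.001*q[4]]
r=least_squares(f,[.4,.4,0,.0,0]);print(r.x,r.cost)
E
```

```text
[ 0.44238129  0.57412536  0.04432664 -0.03712225  0.        ] 3.2570581196086446e-07
```

>>> {"api": "step_arm", "payload": {"targets": [[0, 0, 0, 0.1, 0, 0.1, -1], [0, 0, 0, 0.15, 0, 0.15, -1], [0, 0, 0, 0.15, 0, 0.15, -1]]}}

```text
time: 5.52
ee_pos: [0.4952, 0.0023, 0.1883]
ee_rot: [-0.475, 0.4, -0.346, 0.703]
wrist_force: [-0.4, 0.4, -0.8]
width: 0.0
```

```bash
python3 - <<'E'
from h import *
s=manip.sense();print(s['joint_positions'].round(4),s['ee_pos'].round(4),s['time']);print(Ro.from_quat(s['ee_rot']).as_matrix().round(3))
E
```

```text
[-0.3959 -0.1497  2.0838  0.3506  1.2484 -0.9572] [0.4952 0.0023 0.1883] 5.525
[[ 0.441  0.107  0.891]
 [-0.867  0.308  0.392]
 [-0.233 -0.945  0.229]]
```

```bash
cat > kin.py <<'E'
import numpy as np
from scipy.optimize import least_squares
from scipy.spatial.transform import Rotation as Ro
D=[([-1.275,.2872,1.5782,0,1.2786,-.15],(.2909,-.6083,.1963),[-0.15636648,0.69045447,-0.68877187,0.15625444]),
([-.433,-.030,1.926,0,1.246,-.694],(.5168,-.1274,.198),[-0.561,0.43,-0.431,0.561]),
([.046,.158,1.986,0,1.003,-.398],(.5325,.1254,.067),[0.599,-0.379,0.376,-0.597]),
([-.197,-.109,2.015,0,1.239,-.644],(.4951,.0039,.1899),[0.599,-0.378,0.376,-0.598]),
([-.3959,-.1497,2.0838,.3506,1.2484,-.9572],(.4952,.0023,.1883),[-0.475,0.4,-0.346,0.703])]
LIM=np.array([[-2.77,2.77],[-.9,2.22],[.21,2.48],[-1.53,4.67],[.24,2.81],[-2.84,2.84]])
def Rx(a):return Ro.from_euler('x',a).as_matrix()
def Ry(a):return Ro.from_euler('y',a).as_matrix()
def Rz(a):return Ro.from_euler('z',a).as_matrix()
# const tool: at j all pointing down tool y = local z(approach)
C=np.c_[[0,1,0],[0,0,1],[1,0,0]].astype(float)
def fk(q,k,s4=1,s6=1,C=C):
    L2,L3,phi,h,L,off=k
    R=Rz(q[0])@Ry(q[1]+q[2])@Rz(s4*q[3])@Ry(q[4])@Rz(s6*q[5])
    w=Rz(q[0])@np.array([L2*np.sin(q[1])+L3*np.sin(q[1]+q[2]+phi),off,h+L2*np.cos(q[1])+L3*np.cos(q[1]+q[2]+phi)])
    return w+L*R[:,2],R@C,w
if __name__=='__main__':
    def f(k,s4,s6,full=False):
        o=[]
        for q,p,Q in D:
            P,R,_=fk(q,k,s4,s6); o+=list(P-p); 
            o+=list(.3*(R[:,1]-Ro.from_quat(Q).as_matrix()[:,1]))
        return o
    for s4 in(1,-1):
            r=least_squares(f,[.442,.574,.044,.29,.33,.1],args=(s4,1));print(s4,r.x.round(4),r.cost)
            for s6 in (1,-1):
              for q,p,Q in D:
                P,R,_=fk(q,r.x,s4,s6);print(s6,(P-p).round(4),(R.T@Ro.from_quat(Q).as_matrix()).round(2).tolist())
E
python3 kin.py
```

```text
1 [0.4428 0.5733 0.0379 0.2418 0.283  0.1009] 2.895253250632896e-07
1 [-0. -0.  0.] [[-1.0, 0.0, -0.0], [0.0, 1.0, -0.0], [0.0, -0.0, -1.0]]
1 [-0.0001 -0.0003 -0.0002] [[-1.0, -0.0, 0.0], [-0.0, 1.0, -0.0], [-0.0, -0.0, -1.0]]
1 [0.     0.0001 0.0001] [[-1.0, -0.0, 0.0], [-0.0, 1.0, -0.0], [-0.0, -0.0, -1.0]]
1 [0.     0.0002 0.0001] [[-1.0, -0.0, -0.0], [-0.0, 1.0, -0.0], [0.0, -0.0, -1.0]]
1 [ 0.  0. -0.] [[-1.0, 0.0, -0.0], [0.0, 1.0, -0.0], [0.0, -0.0, -1.0]]
-1 [-0. -0.  0.] [[-0.96, 0.0, 0.3], [0.0, 1.0, -0.0], [-0.3, -0.0, -0.96]]
-1 [-0.0001 -0.0003 -0.0002] [[-0.18, 0.0, 0.98], [-0.0, 1.0, -0.0], [-0.98, -0.0, -0.18]]
-1 [0.     0.0001 0.0001] [[-0.7, 0.0, 0.71], [-0.0, 1.0, -0.0], [-0.71, -0.0, -0.7]]
-1 [0.     0.0002 0.0001] [[-0.28, -0.0, 0.96], [-0.0, 1.0, -0.0], [-0.96, -0.0, -0.28]]
-1 [ 0.  0. -0.] [[0.34, -0.0, 0.94], [0.0, 1.0, -0.0], [-0.94, 0.0, 0.34]]
-1 [ 0.4553  0.572   0.0487 -0.3085 -0.2661  0.102 ] 0.01953243359996944
1 [ 0.0015 -0.0012  0.0054] [[-1.0, 0.0, -0.0], [0.0, 1.0, -0.0], [0.0, -0.0, -1.0]]
1 [-0.003   0.0023  0.0057] [[-1.0, -0.0, 0.0], [-0.0, 1.0, -0.0], [-0.0, -0.0, -1.0]]
1 [0.0002 0.0012 0.007 ] [[-1.0, -0.0, 0.0], [-0.0, 1.0, -0.0], [-0.0, -0.0, -1.0]]
1 [-0.0027  0.0019  0.006 ] [[-1.0, -0.0, -0.0], [-0.0, 1.0, -0.0], [0.0, -0.0, -1.0]]
1 [ 0.0035 -0.0062 -0.0241] [[-0.91, 0.29, -0.3], [0.41, 0.79, -0.46], [0.1, -0.54, -0.83]]
-1 [ 0.0015 -0.0012  0.0054] [[-0.96, 0.0, 0.3], [0.0, 1.0, -0.0], [-0.3, -0.0, -0.96]]
-1 [-0.003   0.0023  0.0057] [[-0.18, 0.0, 0.98], [-0.0, 1.0, -0.0], [-0.98, -0.0, -0.18]]
-1 [0.0002 0.0012 0.007 ] [[-0.7, 0.0, 0.71], [-0.0, 1.0, -0.0], [-0.71, -0.0, -0.7]]
-1 [-0.0027  0.0019  0.006 ] [[-0.28, -0.0, 0.96], [-0.0, 1.0, -0.0], [-0.96, -0.0, -0.28]]
-1 [ 0.0035 -0.0062 -0.0241] [[0.21, 0.41, 0.89], [0.41, 0.79, -0.46], [-0.89, 0.46, -0.01]]
```

```bash
cat >> kin.py <<'E'
K=[0.4428,0.5733,0.0379,0.2418,0.283,0.1009]
C2=C*np.array([-1,1,-1])
def ik(p,R,k=K):
    """all (j4 branch) solutions elbow-up"""
    L2,L3,phi,h,L,off=k
    w=np.asarray(p)-L*R[:,1]; r2=w[0]**2+w[1]**2-off**2
    if r2<0:return []
    r=np.sqrt(r2); j1=np.arctan2(w[1],w[0])-np.arctan2(off,r); zz=w[2]-h; Dq=r*r+zz*zz
    c=(Dq-L2**2-L3**2)/(2*L2*L3)
    if abs(c)>1:return []
    t3=np.arccos(c); j2=np.arctan2(r,zz)-np.arctan2(L3*np.sin(t3),L2+L3*np.cos(t3)); j3=t3-phi
    M=(Rz(j1)@Ry(j2+j3)).T@R@C2.T  # Rz(j4)Ry(j5)Rz(j6)
    j5=np.arccos(np.clip(M[2,2],-1,1)); j4=np.arctan2(M[1,2],M[0,2]); j6=np.arctan2(M[2,1],-M[2,0])
    out=[]
    for a in(j4,j4+2*np.pi):
        for b in (j6,j6+2*np.pi,j6-2*np.pi):
            q=np.array([j1,j2,j3,a,j5,b])
            if (q>=LIM[:,0]).all() and (q<=LIM[:,1]).all(): out.append(q)
    return out
E
python3 - <<'E'
from kin import *; from h import toolR,b2w,BY
for q,p,Q in D: print([ (s-q).round(3) for s in ik(p,Ro.from_quat(Q).as_matrix())])
for tilt in (25,35,45,55,60,65):
  for da in (-80,-60,-40,-20,0,20,40,60,80):
    p=np.r_[b2w(.035,.064),.02]; az=BY+np.radians(da)
    for fl in(0,1):
      for q in ik(p,toolR(az,np.radians(tilt),fl)): print(tilt,da,fl,q.round(2))
E
```

```text
[array([ 0.,  0., -0.,  0., -0.,  0.])]
[array([ 0.001, -0.001,  0.001, -0.   , -0.001,  0.   ])]
[array([-0.   ,  0.   ,  0.   ,  0.   , -0.001, -0.001])]
[array([-0., -0.,  0., -0., -0.,  0.])]
[array([-0.   ,  0.   , -0.   ,  0.   ,  0.001,  0.   ])]
25 -80 0 [ 0.18  0.51  1.68 -0.5   1.06  0.4 ]
25 -80 1 [ 0.18  0.51  1.68 -0.5   1.06 -2.75]
25 -60 0 [ 0.17  0.44  1.79 -0.56  0.89  0.12]
25 -40 0 [ 0.15  0.36  1.89 -0.56  0.71 -0.2 ]
25 -20 0 [ 0.09  0.3   1.98 -0.46  0.54 -0.65]
25 -20 1 [ 0.09  0.3   1.98 -0.46  0.54  2.49]
25 0 0 [ 0.02  0.26  2.03 -0.15  0.42 -1.31]
25 0 1 [ 0.02  0.26  2.03 -0.15  0.42  1.83]
25 20 0 [-0.06  0.25  2.04  0.28  0.44 -2.08]
25 20 1 [-0.06  0.25  2.04  0.28  0.44  1.06]
25 40 0 [-0.13  0.27  2.01  0.52  0.58 -2.67]
25 40 1 [-0.13  0.27  2.01  0.52  0.58  0.47]
25 60 1 [-0.17  0.33  1.94  0.58  0.75  0.07]
25 80 1 [-0.19  0.39  1.85  0.55  0.93 -0.24]
35 -80 0 [ 0.24  0.57  1.65 -0.67  1.15  0.54]
35 -80 1 [ 0.24  0.57  1.65 -0.67  1.15 -2.6 ]
35 -60 0 [ 0.24  0.47  1.8  -0.78  0.93  0.34]
35 -60 1 [ 0.24  0.47  1.8  -0.78  0.93 -2.8 ]
35 -40 0 [
[... 2769 characters left out ...]
  1.76 -1.28  1.24  0.81]
65 -60 1 [ 0.39  0.67  1.76 -1.28  1.24 -2.33]
65 -40 0 [0.36 0.55 1.98 4.67 0.99 0.88]
65 -40 1 [ 0.36  0.55  1.98  4.67  0.99 -2.26]
65 -20 0 [0.26 0.43 2.17 4.16 0.78 1.07]
65 -20 1 [ 0.26  0.43  2.17  4.16  0.78 -2.07]
65 0 0 [0.07 0.36 2.3  3.43 0.66 1.43]
65 0 1 [ 0.07  0.36  2.3   3.43  0.66 -1.72]
65 20 0 [-0.15  0.34  2.33  2.6   0.71  1.83]
65 20 1 [-0.15  0.34  2.33  2.6   0.71 -1.31]
65 40 0 [-0.33  0.38  2.26  1.95  0.88  2.09]
65 40 1 [-0.33  0.38  2.26  1.95  0.88 -1.06]
65 60 0 [-0.41  0.48  2.09  1.51  1.08  2.2 ]
65 60 1 [-0.41  0.48  2.09  1.51  1.08 -0.94]
65 80 0 [-0.42  0.6   1.88  1.2   1.3   2.25]
65 80 1 [-0.42  0.6   1.88  1.2   1.3  -0.89]
```

```bash
cat > plan.py <<'E'
from kin import *; from h import *
def pose(bx,by,hd,al,th,half=.020,gap=0.,zlow=.004):
    """bottle centre local (bx,by), heading hd local, tool azimuth al local, tilt th. returns p,R world"""
    y=np.array([np.sin(th)*np.cos(al),np.sin(th)*np.sin(al),-np.cos(th)]);h=np.array([np.cos(hd),np.sin(hd),0])
    z=np.cross(y,h);z/=np.linalg.norm(z)
    if z[1]*np.cos(hd)-z[0]*np.sin(hd)<0: z=-z   # jaw z to the left
    x=np.cross(y,z)
    R=np.c_[x,y,z]
    cs=[a*.011*x+b*(half+.0145)*z for a in(-1,1) for b in(-1,1)]
    zt=zlow-min(c[2] for c in cs)
    inner=max((a*.011*x)@h for a in(-1,1))
    d=np.sqrt(.038**2-half**2)+inner+gap
    p=np.array([bx,by,0])-d*h; p[2]=zt
    W=Rz(BY); P=W@p; P[:2]+=BO
    # contact heights and body clearance
    ch=[zt+.011*abs(x[2])+s*half*z[2] for s in(1,-1)]
    bc=[]
    for a in(-1,1):
        for b in np.linspace(-1,1,9):
            q=p-.069*y+a*.0425*x+b*.0425*z
            bc.append(np.hypot(q[0]-bx,q[1]-by)-.038)
    return P,W@R,ch,min(bc)
E
python3 - <<'E'
from plan import *
r=np.radians
for th in (36,40,44):
  for al in (-12,-16,-20,-24,-28):
    P,R,ch,bc=pose(.079,.06,0,r(al),r(th));Q=ik(P,R)
    print('end',th,al,np.round(ch,3),round(bc,3),P.round(3),[q.round(2) for q in Q])
  for al in (-30,-38,-46,-54):
    P,R,ch,bc=pose(-.185,.205,r(-44),r(al),r(th));Q=ik(P,R)
    print('start',th,al,np.round(ch,3),round(bc,3),P.round(3),[q.round(2) for q in Q])
E
```

```text
end 36 -12 [0.019 0.025] 0.008 [0.65  0.094 0.015] [array([ 0.09,  0.27,  2.1 , -0.92,  0.31, -0.58])]
end 36 -16 [0.019 0.027] 0.008 [0.65  0.094 0.017] [array([ 0.11,  0.28,  2.08, -0.95,  0.36, -0.57])]
end 36 -20 [0.019 0.029] 0.006 [0.649 0.094 0.018] [array([ 0.13,  0.29,  2.06, -0.96,  0.42, -0.57])]
end 36 -24 [0.019 0.031] 0.005 [0.649 0.094 0.019] [array([ 0.15,  0.31,  2.04, -0.96,  0.48, -0.58])]
end 36 -28 [0.019 0.032] 0.003 [0.649 0.094 0.021] [array([ 0.17,  0.32,  2.02, -0.95,  0.53, -0.6 ])]
start 36 -30 [0.026 0.019] 0.008 [0.42  0.297 0.016] [array([ 0.74,  0.22,  2.15, -0.88,  0.85,  0.74])]
start 36 -38 [0.021 0.018] 0.009 [0.42  0.297 0.013] [array([ 0.74,  0.27,  2.1 , -0.82,  0.93,  0.65])]
start 36 -46 [0.017 0.018] 0.009 [0.42  0.297 0.011] [array([ 0.74,  0.32,  2.04, -0.77,  1.01,  0.55])]
start 36 -54 [0.018 0.023] 0.009 [0.42  0.297 0.015] [array([ 0.73,  0.35,  1.99, -0.71,  1.08,  0.44])]
end 40 -12 [0.02  0.027] 0.013 [0.65  0.094 0.017] [array([ 0.11,  0.27,  2.12, -1.24,  0.29, -0.27])]
end 40 -16 [0.021 0.03 ] 0.012 [0.65  0.094 0.018] [array([ 0.
[... 953 characters left out ...]
016 [0.65  0.094 0.022] [array([ 0.17,  0.3 ,  2.11, -1.41,  0.43, -0.16])]
end 44 -24 [0.022 0.037] 0.014 [0.65  0.094 0.023] [array([ 0.19,  0.32,  2.08, -1.35,  0.49, -0.24])]
end 44 -28 [0.022 0.039] 0.012 [0.65  0.094 0.024] [array([ 0.21,  0.33,  2.06, -1.29,  0.56, -0.31])]
start 44 -30 [0.031 0.022] 0.018 [0.421 0.296 0.019] [array([ 0.8 ,  0.27,  2.15, -1.04,  0.93,  0.95])]
start 44 -38 [0.025 0.021] 0.019 [0.421 0.296 0.015] [array([ 0.8 ,  0.33,  2.08, -0.96,  1.01,  0.81])]
start 44 -46 [0.02  0.021] 0.02 [0.421 0.296 0.013] [array([ 0.8 ,  0.38,  2.02, -0.89,  1.09,  0.67])]
start 44 -54 [0.021 0.028] 0.019 [0.421 0.296 0.017] [array([ 0.79,  0.41,  1.96, -0.81,  1.18,  0.52])]
```

```bash
cat > go1.py <<'E'
from plan import *
r=np.radians
P,R,ch,bc=pose(-.185,.205,r(-44),r(-42),r(40),gap=.045,zlow=.003)
print(P,ch,bc)
s=manip.sense();p0=s['ee_pos'];R0=Ro.from_quat(s['ee_rot']).as_matrix()
hi=P+[0,0,.26]
w=[p0,np.array([.48,.05,.30]),np.array([.42,.2,.31]),hi]
dist=np.r_[0,np.cumsum([np.linalg.norm(b-a) for a,b in zip(w,w[1:])])];print('tot',dist, 'rot',np.degrees(Ro.from_matrix(R0.T@R).magnitude()))
sl=Slerp([0,1],Ro.from_matrix([R0,R]))
n=10;wp=[]
for i in range(1,n+1):
    t=i/n; p=np.array([np.interp(t*dist[-1],dist,[a[k] for a in w]) for k in range(3)]);M=sl(t).as_matrix();wp.append((*p,M))
    print(p.round(3),[q.round(2) for q in ik(p,M)])
rows(wp,claw=-.06)
E
python3 go1.py
```

```text
[0.39206041 0.33120154 0.0110732 ] [np.float64(0.018721959505052174), np.float64(0.017551095249195518)] 0.05952381774390344
tot [0.         0.12245228 0.28431642 0.42399377] rot 54.97430922287409
[0.49  0.019 0.227] [array([-0.32, -0.24,  2.08,  0.27,  1.26, -0.87])]
[0.485 0.035 0.266] [array([-0.24, -0.31,  2.05,  0.18,  1.27, -0.77])]
[0.478 0.054 0.3  ] [array([-0.15, -0.36,  2.03,  0.09,  1.28, -0.67])]
[0.463 0.094 0.303] [array([ 0.  , -0.39,  2.05, -0.03,  1.25, -0.52])]
[0.447 0.133 0.306] [array([ 0.17, -0.4 ,  2.06, -0.16,  1.24, -0.35])]
[0.431 0.172 0.308] [array([ 0.33, -0.38,  2.05, -0.3 ,  1.26, -0.18])]
[0.418 0.212 0.307] [array([ 0.49, -0.32,  2.03, -0.42,  1.29, -0.02])]
[0.409 0.252 0.295] [array([ 0.63, -0.23,  2.  , -0.53,  1.32,  0.13])]
[0.401 0.291 0.283] [array([ 0.75, -0.13,  1.96, -0.63,  1.36,  0.25])]
[0.392 0.331 0.271] [array([ 0.86, -0.01,  1.9 , -0.7 ,  1.42,  0.35])]
[-0.051, -0.064, 0.021, -0.009, -0.02, -0.057, -0.06]
[-0.103, -0.128, 0.043, -0.018, -0.04, -0.114, -0.06]
[-0.158, -0.183, 0.062, -0.027, -0.06, -0.171, -0.06]
[-0.241, -0.167, 0.066, -0.036, -0.08, -0.228, -0.06]
[-0.324, -0.151, 0.07, -0.044, -0.1, -0.285, -0.06]
[-0.407, -0.135, 0.074, -0.053, -0.12, -0.342, -0.06]
[-0.487, -0.111, 0.08, -0.062, -0.14, -0.399, -0.06]
[-0.558, -0.066, 0.09, -0.071, -0.16, -0.456, -0.06]
[-0.629, -0.021, 0.101, -0.08, -0.18, -0.513, -0.06]
[-0.7, 0.024, 0.112, -0.089, -0.2, -0.57, -0.06]
```

>>> {"api": "step_arm", "payload": {"targets": [[-0.051, -0.064, 0.021, -0.01, -0.02, -0.057, -0.06], [-0.103, -0.128, 0.043, -0.018, -0.04, -0.114, -0.06], [-0.158, -0.183, 0.062, -0.027, -0.06, -0.171, -0.06], [-0.241, -0.167, 0.066, -0.036, -0.08, -0.228, -0.06], [-0.324, -0.151, 0.07, -0.044, -0.1, -0.285, -0.06], [-0.407, -0.135, 0.074, -0.053, -0.12, -0.342, -0.06], [-0.487, -0.111, 0.08, -0.062, -0.14, -0.4, -0.06], [-0.558, -0.066, 0.09, -0.071, -0.16, -0.456, -0.06], [-0.629, -0.021, 0.101, -0.08, -0.18, -0.513, -0.06], [-0.7, 0.024, 0.112, -0.089, -0.2, -0.57, -0.06], [-0.7, 0.024, 0.112, -0.089, -0.2, -0.57, -0.06]]}}

```text
time: 6.9
ee_pos: [0.3895, 0.3352, 0.2683]
ee_rot: [0.695, -0.062, 0.509, -0.504]
wrist_force: [0.3, -0.3, -0.1]
width: 0.0401
```

```bash
python3 - <<'E'
from plan import *
r=np.radians
s=manip.sense();print(s['joint_positions'].round(3),s['ee_pos'].round(4),s['width'],s['time'])
P,R,ch,bc=pose(-.185,.205,r(-44),r(-42),r(40),gap=.045,zlow=.003)
print('rot err',np.degrees(Ro.from_matrix(Ro.from_quat(s['ee_rot']).as_matrix().T@R).as_rotvec()))
rows([(*(P+[0,0,z]),R) for z in (.2,.14,.08,.03,.03)],claw=-.06)
for n in ('top','side','wrist'):
    p=manip.read_camera(n);save(f'pics/{n}3.png',p['pixels'])
    if n!='wrist':
        W=cloud(p)
        m=(abs(W[...,0]-.446)<.06)&(abs(W[...,1]-.265)<.055)
        for lo,hi in ((.03,.15),(.222,.235)):
            Q=W[m&(W[...,2]>lo)&(W[...,2]<hi)]
            if len(Q)>20: print(n,lo,len(Q),circ(Q))
E
```

```text
[ 0.867 -0.007  1.897 -0.703  1.42   0.355] [0.3895 0.3352 0.2683] 0.04011622455989507 6.9
rot err [-0.18319489  0.57957767  0.21497648]
[-0.067, 0.093, -0.004, -0.002, 0.006, 0.002, -0.06]
[-0.144, 0.185, -0.007, -0.002, 0.006, 0.002, -0.06]
[-0.221, 0.277, -0.01, -0.002, 0.006, 0.002, -0.06]
[-0.286, 0.353, -0.013, -0.002, 0.006, 0.002, -0.06]
[-0.286, 0.353, -0.013, -0.002, 0.006, 0.002, -0.06]
top 0.03 343 (array([0.44688871, 0.26523038]), np.float64(0.038066908559040824))
top 0.222 296 (array([0.4468293 , 0.26448938]), np.float64(0.01406036371658776))
side 0.03 2132 (array([0.44535689, 0.26552602]), np.float64(0.03782581126865266))
```

View pics/side3.png

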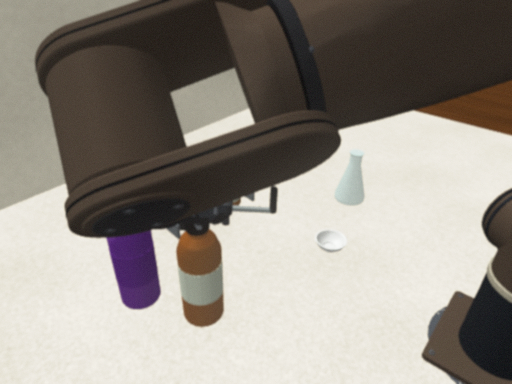

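View pics/top3.png

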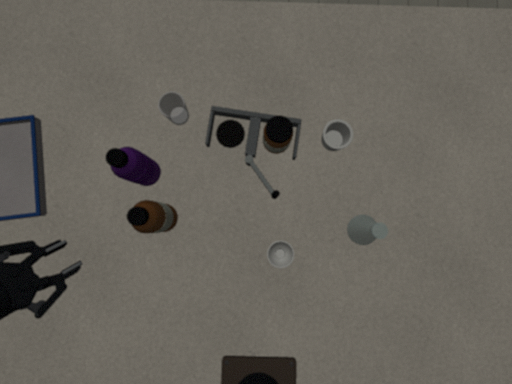

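View pics/wrist3.png

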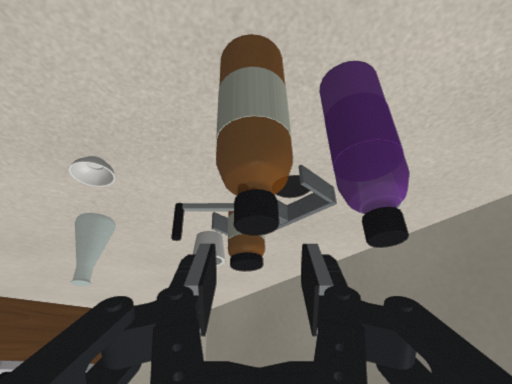

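The bottle hasn't moved: its cap is at (138,215) in the top view. The bar is aside with its knob at (275,194), and the jaws frame the amber bottle in the wrist view. Next I lower the arm.

>>> {"api": "step_arm", "payload": {"targets": [[-0.067, 0.093, -0.004, 0, 0, 0, -0.06], [-0.144, 0.185, -0.007, 0, 0, 0, -0.06], [-0.221, 0.277, -0.01, 0, 0, 0, -0.06], [-0.28, 0.345, -0.012, 0, 0, 0, -0.06], [-0.3, 0.37, -0.013, 0, 0, 0, -0.06], [-0.311, 0.383, -0.013, 0, 0, 0, -0.06], [-0.311, 0.383, -0.013, 0, 0, 0, -0.06]]}}

```text
time: 7.92
ee_pos: [0.3969, 0.33, 0.0272]
ee_rot: [0.692, -0.065, 0.512, -0.505]
wrist_force: [0.8, -0.2, 0.3]
width: 0.0399
```

```bash
python3 - <<'E'
from plan import *
r=np.radians
s=manip.sense();print(s['joint_positions'].round(3),s['ee_pos'].round(4),s['wrist_force'],s['time'])
P,R,ch,bc=pose(-.185,.205,r(-44),r(-42),r(40),gap=.045,zlow=.003);print(P)
for n in ('top','side','wrist'):
    p=manip.read_camera(n);save(f'pics/{n}4.png',p['pixels'])
E
```

```text
[ 0.849  0.321  2.029 -0.817  1.069  0.689] [0.3969 0.33   0.0272] [ 0.84557029 -0.22539047  0.29907962] 7.925
[0.39206041 0.33120154 0.0110732 ]
```

View pics/side4.png

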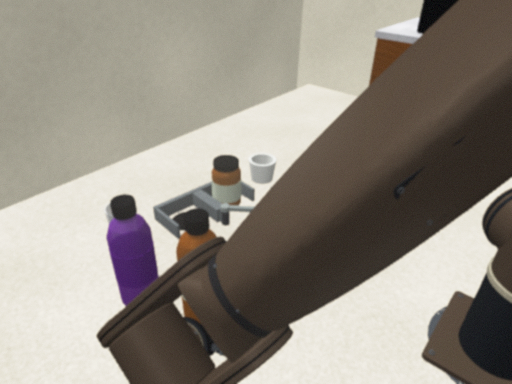

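View pics/top4.png

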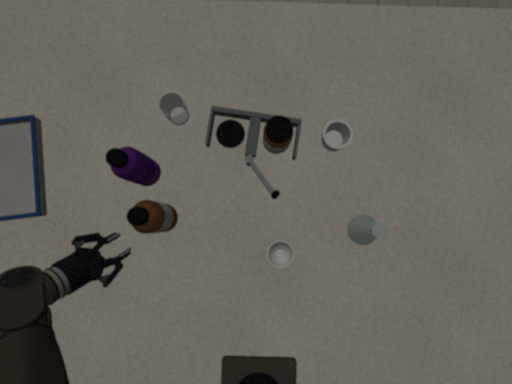

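View pics/wrist4.png

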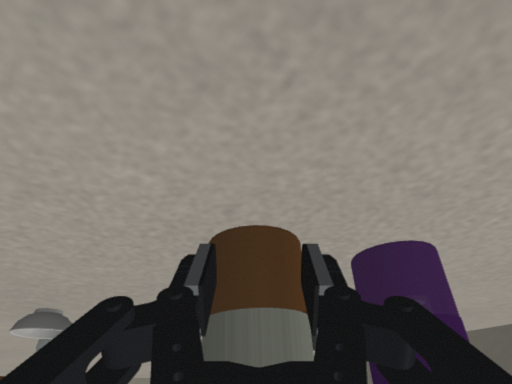

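```bash
cat > push.py <<'E'
from plan import *
r=np.radians
# bottle path local: points, heading, tool az
def bez(n=400):
    P0,P1,P2,P3=map(np.array,[(-.185,.205),(-.10,.122),(-.065,.060),(-.01,.060)])
    t=np.linspace(0,1,n)[:,None]
    B=(1-t)**3*P0+3*t*(1-t)**2*P1+3*t*t*(1-t)*P2+t**3*P3
    L=np.c_[np.linspace(-.01,.0805,n//2)[1:],np.full(n//2-1,.060)]
    return np.vstack([B,L])
B=bez();S=np.r_[0,np.cumsum(np.hypot(*np.diff(B,axis=0).T))]
T=np.gradient(B,axis=0);H=np.arctan2(T[:,1],T[:,0])
def at(s,**k):
    x,y=np.interp(s,S,B[:,0]),np.interp(s,S,B[:,1]);hd=np.interp(s,S,H)
    al=np.interp(s,[0,S[-1]*.7],[r(-42),r(-20)])
    return pose(x,y,hd,al,r(40),zlow=.002,**k),(x,y,hd)
if __name__=='__main__':
    print('len',S[-1]); print(manip.sense()['ee_pos'])
    for s in np.linspace(0,S[-1],12):
        (P,R,ch,bc),b=at(s);print(round(s,3),np.round(b,3),P.round(3),np.round(ch,3),round(bc,3),[q.round(2) for q in ik(P,R)])
    wp=[]
    for g in (.045,.03,.015,.005,0): P,R=at(0,gap=g)[0][:2];wp.append((*P,R))
    for s in (.008,.018,.030): P,R=at(s)[0][:2];wp.append((*P,R))
    rows(wp,claw=-.06)
E
python3 push.py
```

```text
len 0.3227878672405895
[0.39677247 0.33032664 0.02743794]
0.0 [-0.185  0.205 -0.774] [0.421 0.296 0.01 ] [0.018 0.017] 0.015 [array([ 0.77,  0.33,  2.06, -0.86,  1.  ,  0.69])]
0.029 [-0.164  0.184 -0.799] [0.439 0.274 0.012] [0.021 0.017] 0.014 [array([ 0.71,  0.3 ,  2.1 , -0.91,  0.94,  0.73])]
0.059 [-0.144  0.163 -0.819] [0.458 0.251 0.014] [0.024 0.018] 0.014 [array([ 0.65,  0.27,  2.14, -0.97,  0.88,  0.77])]
0.088 [-0.124  0.141 -0.828] [0.475 0.227 0.016] [0.026 0.018] 0.013 [array([ 0.59,  0.24,  2.17, -1.02,  0.81,  0.8 ])]
0.117 [-0.104  0.12  -0.817] [0.492 0.203 0.016] [0.028 0.019] 0.012 [array([ 0.52,  0.21,  2.2 , -1.07,  0.74,  0.79])]
0.147 [-0.084  0.099 -0.769] [0.508 0.179 0.017] [0.028 0.019] 0.012 [array([ 0.44,  0.19,  2.23, -1.12,  0.67,  0.75])]
0.176 [-0.062  0.08  -0.645] [0.524 0.154 0.015] [0.025 0.018] 0.013 [array([ 0.37,  0.17,  2.26, -1.18,  0.59,  0.61])]
0.205 [-0.036  0.065 -0.372] [0.541 0.127 0.009] [0.016 0.017] 0.015 [array([ 0.28,  0.17,  2.27, -1.26,  0.5 ,  0.29])]
0.235 [-0.008  0.06   0.   ] [0.564 0.104 0.018] [0.019 0.03 ] 0.011 [array([ 0.21,  0.16,  2.26, -1.26,  0.44, -0.23])]
0.264 [0.022 0.06  0.   ] [0.593 0.101 0.018] [0.019 0.03 ] 0.011 [array([ 0.18,  0.21,  2.2 , -1.24,  0.43, -0.27])]
0.293 [0.051 0.06  0.   ] [0.622 0.097 0.018] [0.019 0.03 ] 0.011 [array([ 0.17,  0.25,  2.14, -1.22,  0.42, -0.31])]
0.323 [0.08 0.06 0.  ] [0.651 0.094 0.018] [0.019 0.03 ] 0.011 [array([ 0.15,  0.3 ,  2.08, -1.19,  0.41, -0.35])]
[-0.028, 0.021, -0.006, -0.004, 0.004, 0.001, -0.06]
[-0.005, 0.041, -0.007, -0.004, 0.004, 0.001, -0.06]
[0.018, 0.06, -0.007, -0.004, 0.004, 0.001, -0.06]
[0.034, 0.073, -0.007, -0.004, 0.004, 0.001, -0.06]
[0.041, 0.079, -0.007, -0.004, 0.004, 0.001, -0.06]
[0.054, 0.089, -0.007, 0.002, 0.014, 0.001, -0.06]
[0.07, 0.101, -0.006, 0.009, 0.027, 0.002, -0.06]
[0.09, 0.115, -0.006, 0.017, 0.042, 0.003, -0.06]
```

>>> {"api": "step_arm", "payload": {"targets": [[-0.028, 0.021, -0.006, 0, 0, 0, -0.06], [-0.005, 0.041, -0.007, 0, 0, 0, -0.06], [0.018, 0.06, -0.007, 0, 0, 0, -0.06], [0.026, 0.066, -0.007, 0, 0, 0, -0.06], [0.034, 0.073, -0.007, 0, 0, 0, -0.06], [0.041, 0.079, -0.007, 0, 0, 0, -0.06], [0.054, 0.089, -0.007, 0.003, 0.012, 0, -0.06], [0.07, 0.101, -0.006, 0.01, 0.024, 0, -0.06]]}}

```text
time: 9.07
ee_pos: [0.4317, 0.2815, 0.0094]
ee_rot: [0.679, -0.07, 0.525, -0.508]
wrist_force: [-0.7, -0.2, 0.6]
width: 0.0403
```

```bash
python3 - <<'E'
from push import *
s=manip.sense();print(s['joint_positions'].round(3),s['ee_pos'].round(4),s['wrist_force'].round(1),s['time'])
print(at(.018)[0][0])
for n in ('top','wrist'):
    p=manip.read_camera(n);save(f'pics/{n}5.png',p['pixels'])
    if n=='top':
        W=cloud(p);m=(W[...,2]>.222)&(W[...,2]<.235)&(abs(W[...,0]-.455)<.05)&(abs(W[...,1]-.25)<.05);Q=W[m];c=circ(Q);print(len(Q),c,'local',w2b(c[0]))
E
```

```text
[ 0.737  0.312  2.089 -0.901  0.966  0.716] [0.4317 0.2815 0.0094] [-0.7 -0.2  0.6] 9.075
[0.43225488 0.28269988 0.01154203]
294 (array([0.4469089 , 0.26447519]), np.float64(0.0141205298809553)) local [-0.18417531  0.20494277]
```

View pics/top5.png

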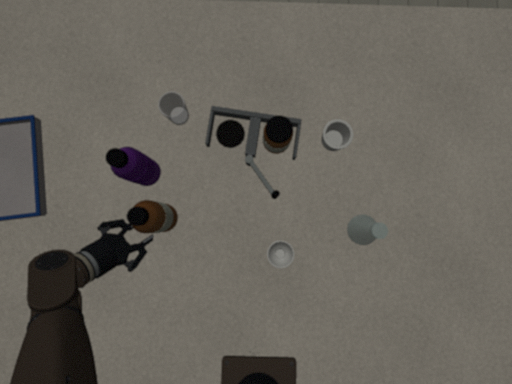

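View pics/wrist5.png

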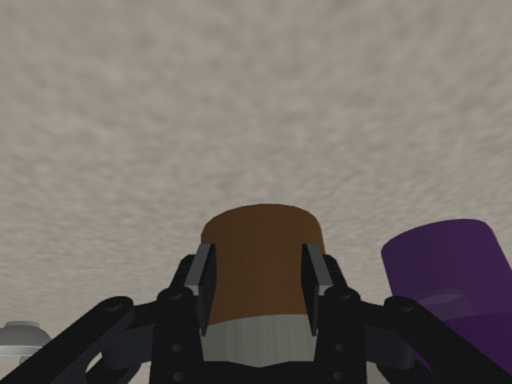

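```bash
python3 - <<'E'
from push import *
p=manip.read_camera('top');W=cloud(p)
a=p['pixels'][190:290,70:200];save('pics/crop5.png',cv2.resize(cv2.convertScaleAbs(a,alpha=2),None,fx=6,fy=6,interpolation=cv2.INTER_CUBIC))
s=manip.sense();R=Ro.from_quat(s['ee_rot']).as_matrix();t=s['ee_pos'];print(t.round(4), s['width'])
for n in('top','wrist'):
    p=manip.read_camera(n);W=cloud(p);Q=W.reshape(-1,3);L=(Q-t)@R
    m=(abs(L[:,0])<.03)&(L[:,1]>-.09)&(L[:,1]<.02)&(abs(L[:,2])<.06)&(Q[:,2]>.006)
    # exclude bottle
    m&=np.hypot(Q[:,0]-.4465,Q[:,1]-.265)>.040
    L=L[m];Q=Q[m];print(n,len(L))
    for z0 in (-1,1):
        k=L[:,2]*z0>0;print(z0,'tool max',L[k].max(0).round(4),'min',L[k].min(0).round(4)); 
        i=np.argsort(-L[k][:,1])[:6];print(L[k][i].round(3).tolist(),Q[k][i].round(3).tolist())
    Q=W.reshape(-1,3);k=(Q[:,2]>.01)&(Q[:,2]<.15)&(np.hypot(Q[:,0]-.4465,Q[:,1]-.265)<.042)
    if k.sum()>30: print('bottle',k.sum(),circ(Q[k]))
E
```

```text
[0.4314 0.2812 0.0094] 0.03973515043840845
top 210
-1 tool max [ 0.0148 -0.0181 -0.0198] min [-0.0202 -0.0899 -0.0597]
[[-0.02, -0.018, -0.06], [-0.001, -0.036, -0.026], [0.009, -0.037, -0.024], [0.007, -0.038, -0.026], [0.008, -0.039, -0.023], [0.014, -0.041, -0.021]] [[0.368, 0.266, 0.006], [0.395, 0.283, 0.034], [0.4, 0.278, 0.042], [0.398, 0.279, 0.041], [0.4, 0.281, 0.043], [0.403, 0.279, 0.048]]
1 tool max [ 0.0158 -0.0656  0.0522] min [-0.0109 -0.0897  0.0205]
[[-0.004, -0.066, 0.02], [-0.005, -0.071, 0.021], [-0.011, -0.071, 0.021], [0.008, -0.072, 0.03], [0.001, -0.072, 0.021], [0.009, -0.072, 0.026]] [[0.417, 0.328, 0.058], [0.414, 0.331, 0.062], [0.412, 0.335, 0.058], [0.427, 0.329, 0.071], [0.417, 0.327, 0.066], [0.425, 0.326, 0.072]]
bottle 393 (array([0.446821  , 0.26521315]), np.float64(0.038014606583147814))
wrist 9370
-1 tool max [ 0.0292 -0.0362 -0.0008] min [-0.015  -0.09   -0.0533]
[[-0.001, -0.036, -0.019], [-0.001, -0.036, -0.019], [0.002, -0.036, -0.019], [-0.0, -0.037, -0.019], [0.001, -0.037, -0.019], [0.003, -0.037, -0.019]] [[0.4, 0.287, 0.035], [0.4, 0.287, 0.035], [0.401, 0.285, 0.037], [0.4, 0.287, 0.036], [0.401, 0.286, 0.037], [0.402, 0.285, 0.038]]
1 tool max [ 0.0299 -0.0138  0.0542] min [-0.015  -0.09    0.0001]
[[-0.01, -0.014, 0.013], [-0.004, -0.023, 0.005], [-0.001, -0.036, 0.021], [0.001, -0.036, 0.021], [-0.0, -0.036, 0.021], [0.004, -0.036, 0.021]] [[0.431, 0.302, 0.014], [0.423, 0.298, 0.024], [0.432, 0.311, 0.037], [0.433, 0.31, 0.039], [0.432, 0.311, 0.038], [0.434, 0.309, 0.041]]
bottle 13792 (array([0.44575768, 0.26660872]), np.float64(0.03681396523900808))
```

View pics/crop5.png

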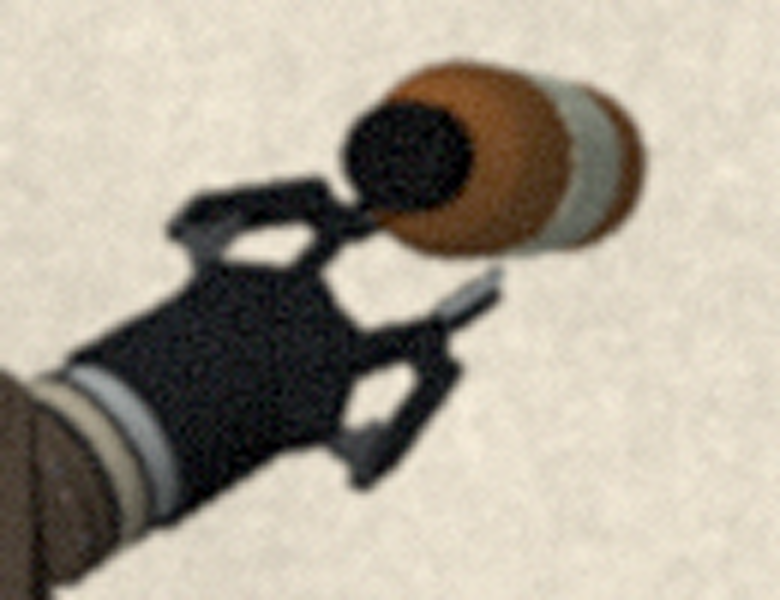

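```bash
python3 - <<'E'
from push import *
s=manip.sense();R=Ro.from_quat(s['ee_rot']).as_matrix();t=s['ee_pos'];print(t,R[:,1].round(3))
p=manip.read_camera('top');W=cloud(p)
for v in range(230,250,2):
    for u in range(138,158,2):
        w=W[v,u]
        if w[2]>.012: print((u,v),w.round(3),((w-t)@R).round(3))
p=manip.read_camera('wrist');W=cloud(p)
for (u,v) in [(205,245),(207,250),(210,247),(212,260),(305,247),(310,250),(318,250),(310,260)]:
    w=W[v,u];print((u,v),w.round(3),((w-t)@R).round(3))
T=p['extrinsics'];print('cam in tool',((T[:3,3]-t)@R).round(3),(R.T@T[:3,2]).round(3))
E
```

```text
[0.43131282 0.28168549 0.0093828 ] [ 0.438 -0.474 -0.764]
(138, 230) [0.415 0.276 0.17 ] [ 0.1   -0.127 -0.005]
(140, 230) [0.415 0.271 0.172] [ 0.104 -0.126 -0.008]
(142, 230) [0.416 0.265 0.175] [ 0.11  -0.126 -0.011]
(144, 230) [0.416 0.261 0.175] [ 0.113 -0.123 -0.014]
(146, 230) [0.416 0.257 0.172] [ 0.113 -0.119 -0.016]
(148, 230) [0.416 0.254 0.169] [ 0.113 -0.116 -0.018]
(150, 230) [0.416 0.25  0.167] [ 0.114 -0.112 -0.021]
(152, 230) [0.416 0.248 0.16 ] [ 0.112 -0.106 -0.023]
(154, 230) [0.416 0.244 0.156] [ 0.111 -0.101 -0.025]
(156, 230) [0.416 0.245 0.139] [ 0.099 -0.088 -0.026]
(140, 232) [0.411 0.275 0.157] [ 0.09  -0.119 -0.01 ]
(142, 232) [0.411 0.269 0.16 ] [ 0.096 -0.119 -0.013]
(144, 232) [0.411 0.265 0.161] [ 0.099 -0.117 -0.016]
(146, 232) [0.411 0.261 0.159] [ 0.1   -0.114 -0.019]
(148, 232) [0.411 0.257 0.158] [ 0.102 -0.111 -0.021]
(150, 232) [0.411 0.253 0.157] [ 0.104 -0.108 -0.024]
(152, 232) [0.411 0.256 0.131] [ 0.086 -0.09  -0.024]
(154, 232) [0.41  0.253 0.125] [ 0.083 -0.084 -0.026]
(156, 232) [0.41  0.256 0.096] [ 0.062 -0.063 -0.027]
(152, 234) [0.40
[... 1393 characters left out ...]
 248) [0.369 0.305 0.072] [-0.002 -0.087 -0.031]
(140, 248) [0.369 0.298 0.08 ] [ 0.008 -0.088 -0.034]
(142, 248) [0.369 0.295 0.073] [ 0.005 -0.082 -0.036]
(144, 248) [0.369 0.29  0.074] [ 0.009 -0.08  -0.039]
(205, 245) [0.39  0.294 0.032] [-0.011 -0.041 -0.023]
(207, 250) [0.389 0.297 0.036] [-0.011 -0.046 -0.022]
(210, 247) [0.391 0.297 0.034] [-0.011 -0.043 -0.021]
(212, 260) [0.392 0.297 0.04 ] [-0.008 -0.048 -0.019]
(305, 247) [0.424 0.322 0.036] [-0.011 -0.043  0.021]
(310, 250) [0.424 0.325 0.039] [-0.011 -0.046  0.023]
(318, 250) [0.426 0.327 0.039] [-0.012 -0.047  0.026]
(310, 260) [0.42  0.328 0.045] [-0.011 -0.055  0.022]
cam in tool [-0.079 -0.177  0.001] [ 0.304  0.953 -0.001]
```

```bash
python3 - <<'E'
from push import *
s=manip.sense();R=Ro.from_quat(s['ee_rot']).as_matrix();t=s['ee_pos']
for n in('top','wrist'):
    p=manip.read_camera(n);W=cloud(p);Q=W.reshape(-1,3);L=(Q-t)@R
    m=(abs(L[:,0])<.08)&(L[:,1]>-.2)&(L[:,1]<.03)&(abs(L[:,2])<.1)&(Q[:,2]>.012)&(np.hypot(Q[:,0]-.4465,Q[:,1]-.265)>.041)
    L=L[m]
    for a in np.arange(-.2,.02,.01):
        k=(L[:,1]>=a)&(L[:,1]<a+.01)
        if k.sum()>3: print(n,round(a,2),k.sum(),'x',np.percentile(L[k,0],[1,99]).round(3),'z',np.percentile(L[k,2],[1,99]).round(3))
E
```

```text
top -0.2 148 x [0.008 0.039] z [-0.036  0.035]
top -0.19 147 x [0.009 0.04 ] z [-0.036  0.035]
top -0.18 148 x [0.003 0.04 ] z [-0.037  0.036]
top -0.17 87 x [0.005 0.039] z [-0.037  0.034]
top -0.16 43 x [-0.002  0.013] z [-0.038  0.037]
top -0.15 182 x [-0.004  0.021] z [-0.048  0.049]
top -0.14 268 x [-0.011  0.022] z [-0.066  0.066]
top -0.13 174 x [0.001 0.02 ] z [-0.063  0.064]
top -0.12 133 x [-0.001  0.019] z [-0.061  0.06 ]
top -0.11 121 x [-0.011  0.019] z [-0.056  0.059]
top -0.1 104 x [-0.012  0.015] z [-0.053  0.054]
top -0.09 111 x [-0.007  0.015] z [-0.051  0.051]
top -0.08 37 x [-0.007  0.015] z [-0.038  0.04 ]
top -0.07 27 x [-0.006  0.014] z [-0.033  0.03 ]
top -0.06 20 x [-0.001  0.012] z [-0.033 -0.02 ]
top -0.05 16 x [0.005 0.013] z [-0.032 -0.02 ]
top -0.02 5 x [0.071 0.079] z [0.096 0.098]
top -0.01 8 x [0.055 0.079] z [0.095 0.1  ]
top 0.0 11 x [0.044 0.076] z [0.095 0.099]
top 0.01 20 x [0.04  0.079] z [0.094 0.099]
wrist -0.13 192 x [-0.019 -0.017] z [-0.023  0.024]
wrist -0.12 7434 x [-0.018 -0.009] z [-0.059  0.06 ]
wrist -0.11 7188 x [-0.018 -0.005] z [-0.057  0.059]
wrist -0.1 7751 x [-0.013  0.01 ] z [-0.054  0.055]
wrist -0.09 4633 x [-0.014  0.01 ] z [-0.051  0.053]
wrist -0.08 1673 x [-0.014  0.01 ] z [-0.039  0.041]
wrist -0.07 1217 x [-0.012  0.01 ] z [-0.033  0.034]
wrist -0.06 1080 x [-0.012  0.01 ] z [-0.033  0.034]
wrist -0.05 783 x [-0.012  0.01 ] z [-0.032  0.033]
wrist -0.04 105 x [-0.011  0.01 ] z [-0.023  0.026]
wrist -0.03 36 x [0.073 0.078] z [0.097 0.1  ]
wrist -0.02 50 x [0.074 0.078] z [0.096 0.099]
wrist 0.0 169 x [0.038 0.05 ] z [0.095 0.1  ]
wrist 0.01 411 x [0.029 0.054] z [0.093 0.1  ]
```

>>> {"api": "step_arm", "payload": {"targets": [[-0.02, 0, 0, 0, 0, 0, -0.06], [-0.06, -0.03, 0, 0, 0, 0, -1], [-0.06, -0.06, 0, 0, 0, 0, -1], [-0.06, -0.06, 0, 0, 0, 0, -1], [-0.06, -0.06, 0, 0, 0, 0, -1]]}}

```text
time: 10.15
ee_pos: [0.4052, 0.3148, 0.0134]
ee_rot: [0.679, -0.07, 0.525, -0.508]
wrist_force: [0.4, 0.6, -0.8]
width: -0.0001
```

```bash
python3 - <<'E'
from push import *
s=manip.sense();R=Ro.from_quat(s['ee_rot']).as_matrix();t=s['ee_pos'];print(t,s['width'],s['time'],s['joint_positions'].round(3))
for n in('top','wrist'):
    p=manip.read_camera(n);W=cloud(p);Q=W.reshape(-1,3);L=(Q-t)@R;save(f'pics/{n}6.png',p['pixels'])
    m=(abs(L[:,0])<.08)&(L[:,1]>-.2)&(L[:,1]<.03)&(abs(L[:,2])<.1)&(Q[:,2]>.012)&(np.hypot(Q[:,0]-.4465,Q[:,1]-.265)>.041)
    L=L[m]
    for a in np.arange(-.1,.02,.01):
        k=(L[:,1]>=a)&(L[:,1]<a+.01)
        if k.sum()>3: print(n,round(a,2),k.sum(),'x',np.percentile(L[k,0],[1,99]).round(3),'z',np.percentile(L[k,2],[1,99]).round(3))
E
```

```text
[0.4052353  0.31482671 0.01339216] -7.412002901285424e-05 10.15 [ 0.819  0.326  2.059 -0.856  1.02   0.744]
top -0.1 126 x [-0.011  0.017] z [-0.041  0.043]
top -0.09 119 x [-0.01   0.015] z [-0.034  0.034]
top -0.08 54 x [-0.007  0.014] z [-0.023  0.023]
top -0.07 40 x [0.004 0.013] z [-0.013  0.014]
top -0.06 41 x [-0.003  0.014] z [-0.013  0.014]
top -0.05 36 x [-0.002  0.014] z [-0.013  0.013]
top -0.04 9 x [0.003 0.011] z [-0.006  0.007]
wrist -0.1 7051 x [-0.017  0.008] z [-0.042  0.043]
wrist -0.09 5370 x [-0.014  0.008] z [-0.035  0.036]
wrist -0.08 1632 x [-0.014  0.01 ] z [-0.024  0.027]
wrist -0.07 740 x [-0.012 -0.007] z [-0.013  0.014]
wrist -0.06 801 x [-0.012 -0.007] z [-0.013  0.014]
wrist -0.05 602 x [-0.012 -0.007] z [-0.013  0.013]
wrist -0.04 71 x [-0.012 -0.009] z [-0.007  0.007]
```

View pics/wrist6.png

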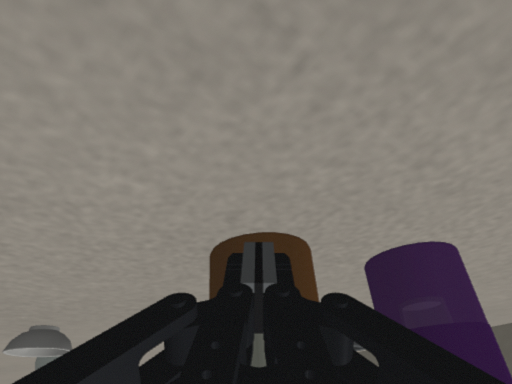

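```bash
sed -i 's|W=Rz(BY); P=W@p; P\[:2\]+=BO|W=Rz(BY); P=W@(p+TO*y); P[:2]+=BO|; s|^def pose|TO=.036\ndef pose|; s|p-.069\*y|p-.072*y|' plan.py; grep -n "TO" plan.py
python3 - <<'E'
from plan import *
r=np.radians
for th in (38,41,44,48):
  for al in (-5,-10,-15,-20,-25):
    P,R,ch,bc=pose(.079,.06,0,r(al),r(th));Q=ik(P,R)
    print('end',th,al,np.round(ch,3),round(bc,3),P.round(3),[q.round(2) for q in Q])
  for al in (-30,-42):
    P,R,ch,bc=pose(-.185,.205,r(-44),r(al),r(th));Q=ik(P,R)
    print('start',th,al,np.round(ch,3),round(bc,3),P.round(3),[q.round(2) for q in Q])
E
python3 push.py
```

```text
2:TO=.036
15:    W=Rz(BY); P=W@(p+TO*y); P[:2]+=BO
end 38 -5 [0.018 0.021] 0.014 [ 0.672  0.089 -0.015] []
end 38 -10 [0.019 0.025] 0.013 [ 0.671  0.087 -0.013] []
end 38 -15 [0.02  0.028] 0.012 [ 0.67   0.086 -0.011] [array([ 0.1 ,  0.36,  2.05, -1.19,  0.31, -0.33])]
end 38 -20 [0.02 0.03] 0.01 [ 0.669  0.084 -0.009] [array([ 0.12,  0.38,  2.03, -1.16,  0.38, -0.38])]
end 38 -25 [0.02  0.033] 0.009 [ 0.668  0.082 -0.008] [array([ 0.14,  0.39,  2.01, -1.13,  0.45, -0.43])]
start 38 -30 [0.027 0.02 ] 0.012 [ 0.438  0.283 -0.012] [array([ 0.71,  0.3 ,  2.15, -0.98,  0.81,  0.83])]
start 38 -42 [0.019 0.018] 0.014 [ 0.435  0.28  -0.017] [array([ 0.71,  0.36,  2.08, -0.88,  0.93,  0.67])]
end 41 -5 [0.019 0.022] 0.018 [ 0.673  0.089 -0.013] []
end 41 -10 [0.02  0.026] 0.017 [ 0.673  0.087 -0.011] [array([ 0.08,  0.36,  2.09, -1.51,  0.24, -0.  ])]
end 41 -15 [0.021 0.03 ] 0.016 [ 0.672  0.085 -0.009] [array([ 0.11,  0.37,  2.07, -1.42,  0.32, -0.12])]
end 41 -20 [0.021 0.033] 0.014 [ 0.671  0.083 -0.007] [array([ 0.13,  0.38,  2.05, -1.34,  0.39, -0.22])]
end 41 -25 [0.021 0.035] 0.012 
[... 2877 characters left out ...]
0.013 [array([ 0.15,  0.29,  2.17, -1.37,  0.39, -0.16])]
0.293 [0.051 0.06  0.   ] [ 0.643  0.087 -0.01 ] [0.019 0.03 ] 0.013 [array([ 0.14,  0.34,  2.1 , -1.33,  0.39, -0.21])]
0.323 [0.08 0.06 0.  ] [ 0.672  0.083 -0.01 ] [0.019 0.03 ] 0.013 [array([ 0.12,  0.38,  2.04, -1.29,  0.38, -0.27])]
[-0.036, 0.049, -0.001, -0.012, -0.019, 0.001, -0.06]
[-0.013, 0.068, -0.0, -0.012, -0.019, 0.001, -0.06]
[0.01, 0.088, 0.0, -0.012, -0.019, 0.001, -0.06]
[0.025, 0.1, 0.0, -0.012, -0.019, 0.001, -0.06]
[0.032, 0.107, 0.0, -0.012, -0.019, 0.001, -0.06]
[0.045, 0.116, 0.002, -0.006, -0.009, 0.001, -0.06]
[0.061, 0.128, 0.003, 0.001, 0.005, 0.002, -0.06]
[0.081, 0.142, 0.005, 0.009, 0.02, 0.003, -0.06]
```

```bash
sed -i "s|al=np.interp.*|al=np.interp(s,[0,S[-1]*.7],[r(-42),r(-24)]);th=np.interp(s,[0,S[-1]*.7],[r(40),r(38)])|; s|pose(x,y,hd,al,r(40),zlow=.002|pose(x,y,hd,al,th,zlow=.003|" push.py; python3 push.py; python3 - <<'E'
from push import *
print(at(0,gap=.045)[0][0])
E
```

```text
len 0.3227878672405895
[0.4051446  0.31438335 0.01302816]
0.0 [-0.185  0.205 -0.774] [ 0.436  0.279 -0.016] [0.019 0.018] 0.016 [array([ 0.73,  0.37,  2.07, -0.91,  0.95,  0.71])]
0.029 [-0.164  0.184 -0.799] [ 0.455  0.257 -0.015] [0.022 0.018] 0.016 [array([ 0.67,  0.35,  2.1 , -0.96,  0.89,  0.75])]
0.059 [-0.144  0.163 -0.819] [ 0.474  0.235 -0.013] [0.024 0.019] 0.015 [array([ 0.6 ,  0.33,  2.13, -1.01,  0.83,  0.78])]
0.088 [-0.124  0.141 -0.828] [ 0.492  0.212 -0.012] [0.026 0.019] 0.014 [array([ 0.54,  0.3 ,  2.15, -1.05,  0.77,  0.8 ])]
0.117 [-0.104  0.12  -0.817] [ 0.509  0.189 -0.012] [0.027 0.019] 0.013 [array([ 0.47,  0.28,  2.17, -1.1 ,  0.71,  0.78])]
0.147 [-0.084  0.099 -0.769] [ 0.526  0.165 -0.012] [0.026 0.019] 0.013 [array([ 0.4 ,  0.27,  2.19, -1.14,  0.64,  0.72])]
0.176 [-0.062  0.08  -0.645] [ 0.542  0.141 -0.014] [0.023 0.018] 0.014 [array([ 0.33,  0.26,  2.21, -1.19,  0.57,  0.57])]
0.205 [-0.036  0.065 -0.372] [ 0.56   0.115 -0.016] [0.017 0.02 ] 0.014 [array([ 0.25,  0.26,  2.21, -1.24,  0.5 ,  0.23])]
0.235 [-0.008  0.06   0.   ] [ 0.583  0.093 -0.009] 
[... 178 characters left out ...]
0.44, -0.32])]
0.293 [0.051 0.06  0.   ] [ 0.641  0.086 -0.009] [0.019 0.031] 0.009 [array([ 0.15,  0.35,  2.07, -1.17,  0.44, -0.37])]
0.323 [0.08 0.06 0.  ] [ 0.67   0.082 -0.009] [0.019 0.031] 0.009 [array([ 0.13,  0.39,  2.01, -1.14,  0.44, -0.42])]
[-0.035, 0.047, -0.0, -0.012, -0.019, 0.001, -0.06]
[-0.012, 0.067, -0.0, -0.012, -0.019, 0.001, -0.06]
[0.011, 0.086, 0.0, -0.012, -0.019, 0.001, -0.06]
[0.026, 0.099, 0.0, -0.012, -0.019, 0.001, -0.06]
[0.034, 0.105, 0.001, -0.012, -0.019, 0.001, -0.06]
[0.046, 0.115, 0.002, -0.007, -0.009, 0.002, -0.06]
[0.062, 0.127, 0.003, -0.002, 0.003, 0.004, -0.06]
[0.081, 0.141, 0.005, 0.005, 0.016, 0.006, -0.06]
[ 0.40765975  0.31407747 -0.01633474]
```

>>> {"api": "step_arm", "payload": {"targets": [[-0.01, 0.013, 0, -0.006, -0.01, 0, -0.06], [-0.018, 0.024, 0, -0.012, -0.019, 0, -0.06], [-0.027, 0.036, 0, -0.012, -0.019, 0, -0.06], [-0.033, 0.044, 0, -0.012, -0.019, 0, -0.06], [-0.033, 0.044, 0, -0.012, -0.019, 0, -0.06]]}}

```text
time: 10.88
ee_pos: [0.4071, 0.3144, -0.0151]
ee_rot: [0.692, -0.068, 0.514, -0.502]
wrist_force: [-0.1, -0.4, 0.2]
width: 0.04
```

```bash
python3 - <<'E'
from push import *
s=manip.sense();R=Ro.from_quat(s['ee_rot']).as_matrix();t=s['ee_pos'];print(t,s['width'],s['time'],s['wrist_force'])
p=manip.read_camera('wrist');W=cloud(p);Q=W.reshape(-1,3);L=(Q-t)@R;save('pics/wrist7.png',p['pixels'])
m=(abs(L[:,0])<.03)&(L[:,1]>-.07)&(L[:,1]<.03)&(abs(L[:,2])<.05)&(Q[:,2]>.004)&(np.hypot(Q[:,0]-.4465,Q[:,1]-.265)>.041)
print('finger lowest z',np.sort(Q[m][:,2])[:200:20].round(4),'tip y',np.sort(L[m][:,1])[::-1][:100:10].round(4))
wp=[]
for g in (.03,.015,.008,.003,0): P,R=at(0,gap=g)[0][:2];wp.append((*P,R))
for q in (.006,.014,.022): P,R=at(q)[0][:2];wp.append((*P,R))
rows(wp,claw=-.06)
E
```

```text
[ 0.40708545  0.31439622 -0.01506509] 0.04001989499969993 10.875 [-0.13572788 -0.35092512  0.20186984]
finger lowest z [0.0063 0.0082 0.0089 0.0093 0.0097 0.0101 0.0106 0.0109 0.0113 0.0116] tip y [-0.0349 -0.037  -0.0373 -0.0376 -0.0379 -0.0383 -0.0386 -0.039  -0.0394
 -0.0397]
[0.022, 0.023, -0.0, 0.0, 0.001, 0.001, -0.06]
[0.045, 0.042, -0.0, 0.0, 0.001, 0.001, -0.06]
[0.056, 0.051, -0.0, 0.0, 0.001, 0.001, -0.06]
[0.063, 0.058, -0.0, 0.0, 0.001, 0.001, -0.06]
[0.068, 0.061, -0.0, 0.0, 0.001, 0.001, -0.06]
[0.077, 0.069, 0.001, 0.004, 0.008, 0.002, -0.06]
[0.09, 0.078, 0.001, 0.008, 0.017, 0.003, -0.06]
[0.103, 0.088, 0.002, 0.012, 0.027, 0.004, -0.06]
```

View pics/wrist7.png

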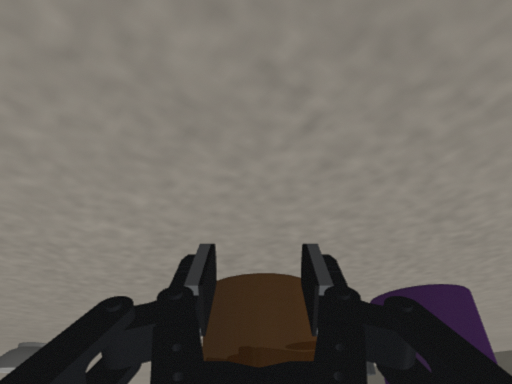

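With the reported TCP at z = -15 mm there is no bench contact. So the real fingertips sit about 36 mm short of the reported TCP, as both cameras' depth shows, and I plan with that. The wrist view shows the bottle centred between the tips at (260,310). Next I make contact.

>>> {"api": "step_arm", "payload": {"targets": [[0.022, 0.023, 0, 0, 0, 0, -0.06], [0.045, 0.042, 0, 0, 0, 0, -0.06], [0.056, 0.051, 0, 0, 0, 0, -0.06], [0.063, 0.057, 0, 0, 0, 0, -0.06], [0.068, 0.061, 0, 0, 0, 0, -0.06], [0.077, 0.069, 0.001, 0.004, 0.008, 0.002, -0.06], [0.09, 0.078, 0.001, 0.008, 0.017, 0.003, -0.06], [0.103, 0.088, 0.002, 0.012, 0.027, 0.004, -0.06]]}}

```text
time: 11.92
ee_pos: [0.4503, 0.2632, -0.0153]
ee_rot: [0.675, -0.076, 0.527, -0.51]
wrist_force: [-2.8, 4.9, -2.5]
width: 0.0401
```

```bash
cat > chk.py <<'E'
from push import *
import sys
tag=sys.argv[1]
s=manip.sense();print(s['joint_positions'].round(3),s['ee_pos'].round(4),s['wrist_force'].round(1),s['time'],s['width'].__round__(4))
p=manip.read_camera('top');save(f'pics/top{tag}.png',p['pixels'])
W=cloud(p);m=(W[...,2]>.222)&(W[...,2]<.24)
Q=W[m]
from scipy.cluster.vq import kmeans2
# cap nearest to expected: exclude purple cap
Q=Q[np.hypot(Q[:,0]-.567,Q[:,1]-.316)>.03]
Q=Q[(Q[:,0]>.4)&(Q[:,1]<.3)]
if len(Q)>30:
    c0=np.median(Q,0);Q=Q[np.hypot(*(Q-c0)[:,:2].T)<.03];c=circ(Q);print(len(Q),'cap',c[0].round(4),c[1].round(4),'local',w2b(c[0]).round(4),'z',Q[:,2].mean().round(4))
E
python3 chk.py 8; python3 - <<'E'
from push import *
print(at(.022)[0][0],at(.022)[1])
E
```

```text
[ 0.682  0.354  2.095 -0.948  0.903  0.744] [ 0.4503  0.2632 -0.0153] [-2.8  4.9 -2.5] 11.925 0.0401
290 cap [0.4578 0.249 ] 0.014 local [-0.1715  0.1909] z 0.2254
[ 0.45046064  0.26273627 -0.01506665] (np.float64(-0.16941450956188336), np.float64(0.18947334909182828), np.float64(-0.7931372244803978))
```

View pics/top8.png

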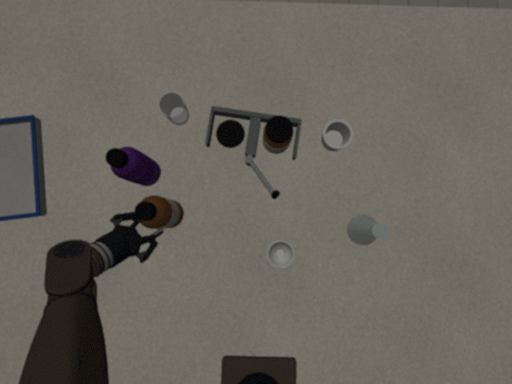

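```bash
cat > nxt.py <<'E'
from push import *
import sys
ss=np.arange(float(sys.argv[1]),float(sys.argv[2])+1e-6,float(sys.argv[3]))
rows([(*at(q)[0][0],at(q)[0][1]) for q in ss],claw=-.06)
print(ss[-1],at(ss[-1])[0][0],np.round(at(ss[-1])[1],4))
E
python3 nxt.py .032 .132 .010
```

```text
[0.015, 0.011, 0.001, 0.005, 0.01, 0.002, -0.06]
[0.031, 0.023, 0.003, 0.011, 0.02, 0.003, -0.06]
[0.047, 0.035, 0.003, 0.016, 0.03, 0.005, -0.06]
[0.062, 0.047, 0.004, 0.021, 0.039, 0.008, -0.06]
[0.078, 0.059, 0.005, 0.027, 0.046, 0.01, -0.06]
[0.094, 0.071, 0.005, 0.032, 0.052, 0.012, -0.06]
[0.109, 0.083, 0.005, 0.037, 0.057, 0.015, -0.06]
[0.125, 0.095, 0.005, 0.042, 0.059, 0.017, -0.06]
[0.14, 0.108, 0.004, 0.047, 0.059, 0.019, -0.06]
[0.155, 0.12, 0.004, 0.052, 0.057, 0.022, -0.06]
[0.171, 0.133, 0.003, 0.058, 0.05, 0.024, -0.06]
0.132 [ 0.51761924  0.17731323 -0.01174393] [-0.0941  0.1093 -0.7998]
```

>>> {"api": "step_arm", "payload": {"targets": [[0.015, 0.011, 0.001, 0.005, 0.01, 0.002, -0.06], [0.031, 0.023, 0.003, 0.011, 0.02, 0.003, -0.06], [0.047, 0.035, 0.003, 0.016, 0.03, 0.005, -0.06], [0.062, 0.047, 0.004, 0.021, 0.039, 0.008, -0.06], [0.078, 0.059, 0.005, 0.027, 0.046, 0.01, -0.06], [0.094, 0.071, 0.005, 0.032, 0.052, 0.012, -0.06], [0.109, 0.083, 0.005, 0.037, 0.057, 0.015, -0.06], [0.125, 0.095, 0.005, 0.042, 0.059, 0.017, -0.06], [0.14, 0.108, 0.004, 0.047, 0.059, 0.019, -0.06], [0.155, 0.12, 0.004, 0.052, 0.057, 0.022, -0.06], [0.171, 0.133, 0.003, 0.058, 0.05, 0.024, -0.06]]}}

```text
time: 13.35
ee_pos: [0.5178, 0.177, -0.0115]
ee_rot: [0.629, -0.084, 0.547, -0.546]
wrist_force: [-1.9, 3.3, -3.0]
width: 0.0403
```

```bash
python3 chk.py 9; python3 nxt.py .138 .198 .006
```

```text
[ 0.435  0.275  2.186 -1.12   0.672  0.759] [ 0.5178  0.177  -0.0115] [-1.9  3.3 -3. ] 13.35 0.0403
249 cap [0.5234 0.1573] 0.0133 local [-0.0953  0.1078] z 0.226
[0.006, 0.006, -0.0, 0.003, -0.005, 0.003, -0.06]
[0.015, 0.014, -0.001, 0.006, -0.013, 0.004, -0.06]
[0.024, 0.021, -0.001, 0.009, -0.023, 0.006, -0.06]
[0.034, 0.029, -0.002, 0.012, -0.036, 0.007, -0.06]
[0.043, 0.037, -0.003, 0.016, -0.052, 0.009, -0.06]
[0.052, 0.045, -0.004, 0.019, -0.071, 0.01, -0.06]
[0.061, 0.053, -0.005, 0.022, -0.095, 0.011, -0.06]
[0.07, 0.061, -0.006, 0.025, -0.124, 0.012, -0.06]
[0.078, 0.07, -0.007, 0.029, -0.158, 0.013, -0.06]
[0.087, 0.08, -0.009, 0.032, -0.199, 0.013, -0.06]
[0.095, 0.09, -0.01, 0.036, -0.246, 0.013, -0.06]
0.19800000000000006 [ 0.55488813  0.12172585 -0.01844908] [-0.043   0.068  -0.4582]
```

View pics/top9.png

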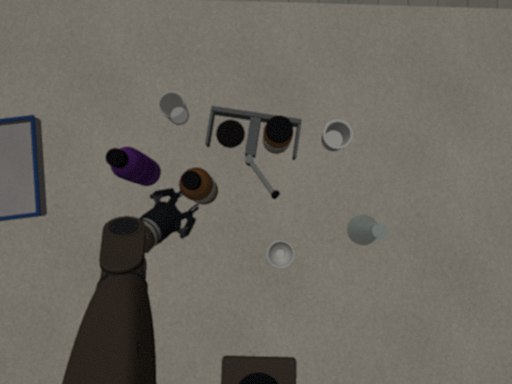

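>>> {"api": "step_arm", "payload": {"targets": [[0.006, 0.006, 0, 0.003, -0.005, 0.003, -0.06], [0.015, 0.014, -0.001, 0.006, -0.013, 0.004, -0.06], [0.024, 0.021, -0.001, 0.009, -0.023, 0.006, -0.06], [0.034, 0.029, -0.002, 0.012, -0.036, 0.007, -0.06], [0.043, 0.037, -0.003, 0.016, -0.052, 0.009, -0.06], [0.052, 0.044, -0.004, 0.019, -0.071, 0.01, -0.06], [0.061, 0.051, -0.005, 0.022, -0.095, 0.011, -0.06], [0.07, 0.059, -0.006, 0.025, -0.124, 0.012, -0.06], [0.079, 0.068, -0.007, 0.029, -0.158, 0.013, -0.06], [0.088, 0.078, -0.009, 0.032, -0.199, 0.013, -0.06], [0.096, 0.088, -0.01, 0.036, -0.246, 0.013, -0.06]]}}

```text
time: 14.78
ee_pos: [0.5545, 0.1234, -0.0169]
ee_rot: [0.706, 0.033, 0.412, -0.574]
wrist_force: [-8.2, 5.5, 6.5]
width: 0.0403
```

```bash
python3 chk.py 10; python3 nxt.py .203 .258 .005
```

```text
[ 0.273  0.261  2.216 -1.237  0.515  0.349] [ 0.5545  0.1234 -0.0169] [-8.2  5.5  6.5] 14.775 0.0403
192 cap [0.5642 0.1178] 0.0121 local [-0.0501  0.0735] z 0.2254
[0.009, 0.007, -0.006, 0.002, -0.041, 0.001, -0.06]
[0.019, 0.012, -0.01, 0.005, -0.089, 0.002, -0.06]
[0.029, 0.016, -0.014, 0.008, -0.141, 0.002, -0.06]
[0.039, 0.02, -0.017, 0.011, -0.194, 0.002, -0.06]
[0.049, 0.025, -0.019, 0.013, -0.247, 0.001, -0.06]
[0.06, 0.03, -0.021, 0.015, -0.3, 0.0, -0.06]
[0.07, 0.035, -0.022, 0.015, -0.344, -0.0, -0.06]
[0.077, 0.04, -0.017, 0.015, -0.344, -0.0, -0.06]
[0.084, 0.046, -0.013, 0.015, -0.344, -0.0, -0.06]
[0.091, 0.052, -0.008, 0.015, -0.344, -0.0, -0.06]
[0.098, 0.057, -0.004, 0.015, -0.344, -0.0, -0.06]
[0.105, 0.063, 0.0, 0.015, -0.344, -0.0, -0.06]
0.25800000000000006 [ 0.60574752  0.0900698  -0.0090237 ] [0.0157 0.06   0.    ]
```

View pics/top10.png

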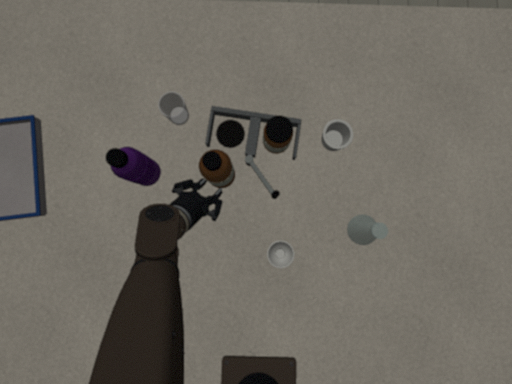

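```bash
sed -i 's/zlow=.003/zlow=.0065/' push.py; python3 nxt.py .200 .248 .0045; python3 - <<'E'
from push import *
p=manip.read_camera('wrist');save('pics/wrist10.png',p['pixels'])
p=manip.read_camera('top');W=cloud(p)
c=np.array([.5642,.1178])
for lo,hi in ((.05,.15),(.2,.222),(.22,.24)):
    m=(np.hypot(W[...,0]-c[0],W[...,1]-c[1])<.048)&(W[...,2]>lo)&(W[...,2]<hi);Q=W[m]
    if len(Q)>20: k=circ(Q);print(lo,len(Q),k,w2b(k[0]),Q.min(0),Q.max(0))
a=p['pixels'][100:240,140:300];save('pics/crop10.png',cv2.resize(cv2.convertScaleAbs(a,alpha=2),None,fx=5,fy=4.2,interpolation=cv2.INTER_CUBIC))
E
```

```text
[0.007, -0.001, -0.003, 0.0, -0.014, 0.001, -0.06]
[0.016, 0.003, -0.007, 0.003, -0.055, 0.002, -0.06]
[0.025, 0.007, -0.011, 0.005, -0.099, 0.002, -0.06]
[0.034, 0.011, -0.014, 0.008, -0.146, 0.002, -0.06]
[0.043, 0.015, -0.017, 0.011, -0.194, 0.002, -0.06]
[0.053, 0.019, -0.019, 0.013, -0.242, 0.001, -0.06]
[0.062, 0.023, -0.021, 0.015, -0.289, 0.001, -0.06]
[0.071, 0.028, -0.022, 0.015, -0.336, 0.0, -0.06]
[0.078, 0.033, -0.019, 0.015, -0.344, -0.0, -0.06]
[0.085, 0.038, -0.015, 0.015, -0.344, -0.0, -0.06]
[0.091, 0.043, -0.011, 0.015, -0.344, -0.0, -0.06]
0.24500000000000005 [ 0.59284257  0.09163896 -0.0055237 ] [0.0027 0.06   0.    ]
0.05 161 (array([0.56823594, 0.11465666]), np.float64(0.03810688221137769)) [-0.04565153  0.07086443] [0.52974337 0.07629006 0.05068671] [0.58171743 0.13727744 0.14993391]
0.2 31 (array([0.56802105, 0.11442966]), np.float64(0.01944962102970083)) [-0.04583745  0.07061314] [0.54837634 0.09479975 0.20197057] [0.57211253 0.12314975 0.22193031]
0.22 281 (array([0.5676974 , 0.11420488]), np.float64(0.014109713799941533)) [-0.0461316   0.07035094] [0.54885859 0.0950919  0.22081124] [0.58759795 0.13299531 0.22868032]
```

View pics/crop10.png

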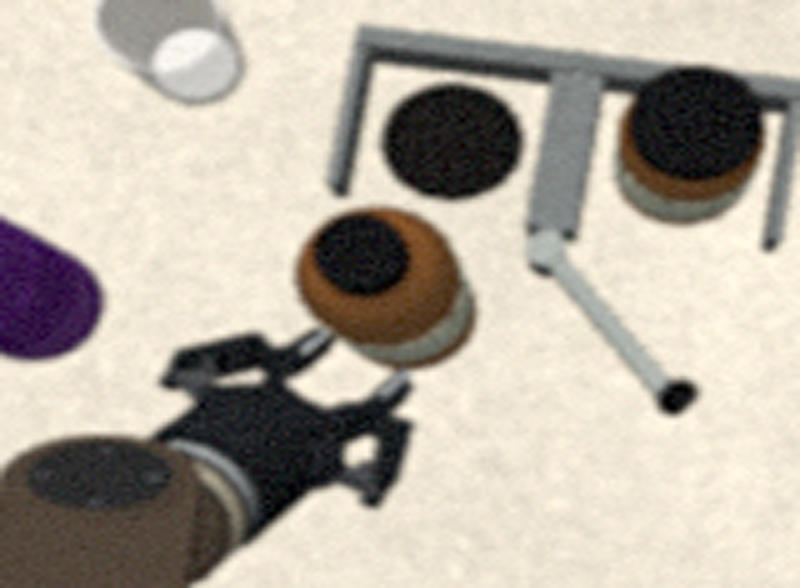

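View pics/wrist10.png

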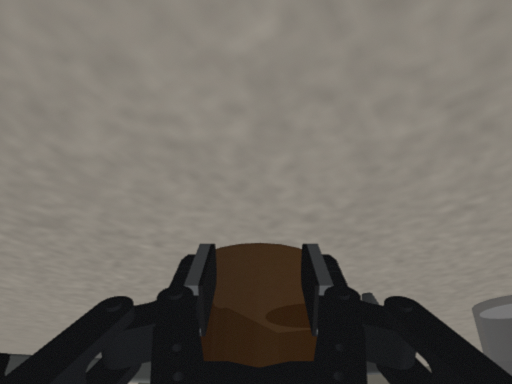

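The bottle is upright, cradled between the tips in the crop at (385,285), and is just outside the stall. I continue, with the tips raised 3.5 mm because the last push rubbed the bench.

>>> {"api": "step_arm", "payload": {"targets": [[0.007, -0.001, -0.003, 0, -0.014, 0.001, -0.06], [0.016, 0.003, -0.007, 0.003, -0.055, 0.002, -0.06], [0.025, 0.007, -0.011, 0.005, -0.099, 0.002, -0.06], [0.034, 0.011, -0.014, 0.008, -0.146, 0.002, -0.06], [0.043, 0.015, -0.017, 0.011, -0.194, 0.002, -0.06], [0.053, 0.019, -0.019, 0.013, -0.242, 0.001, -0.06], [0.062, 0.023, -0.021, 0.015, -0.289, 0, -0.06], [0.071, 0.028, -0.022, 0.015, -0.336, 0, -0.06], [0.078, 0.033, -0.019, 0.015, -0.344, 0, -0.06], [0.085, 0.038, -0.015, 0.015, -0.344, 0, -0.06], [0.091, 0.043, -0.011, 0.015, -0.344, 0, -0.06]]}}

```text
time: 16.3
ee_pos: [0.5915, 0.0915, -0.0073]
ee_rot: [0.784, 0.188, 0.209, -0.553]
wrist_force: [-5.0, 0.3, -0.8]
width: 0.0402
```

```bash
python3 chk.py 11; python3 nxt.py .251 .317 .006; python3 - <<'E'
from push import *
p=manip.read_camera('wrist');save('pics/wrist11.png',p['pixels'])
E
```

```text
[ 0.176  0.264  2.179 -1.207  0.447 -0.306] [ 0.5915  0.0915 -0.0073] [-5.   0.3 -0.8] 16.3 0.0402
261 cap [0.6236 0.1035] 0.0139 local [0.0107 0.0665] z 0.2269
[0.012, 0.005, -0.001, -0.0, -0.004, -0.001, -0.06]
[0.022, 0.012, -0.001, -0.0, -0.004, -0.001, -0.06]
[0.032, 0.019, -0.001, -0.0, -0.004, -0.001, -0.06]
[0.042, 0.025, -0.001, -0.0, -0.004, -0.001, -0.06]
[0.052, 0.032, -0.001, -0.0, -0.004, -0.001, -0.06]
[0.062, 0.039, -0.0, -0.0, -0.004, -0.001, -0.06]
[0.072, 0.045, -0.0, -0.0, -0.004, -0.001, -0.06]
[0.082, 0.052, -0.0, -0.0, -0.004, -0.001, -0.06]
[0.092, 0.059, -0.0, -0.0, -0.004, -0.001, -0.06]
[0.102, 0.066, -0.0, -0.0, -0.004, -0.001, -0.06]
[0.111, 0.072, -0.0, -0.0, -0.004, -0.001, -0.06]
[0.121, 0.079, -0.0, -0.0, -0.004, -0.001, -0.06]
0.31700000000000006 [ 0.66431614  0.08294821 -0.0055237 ] [0.0747 0.06   0.    ]
```

View pics/top11.png

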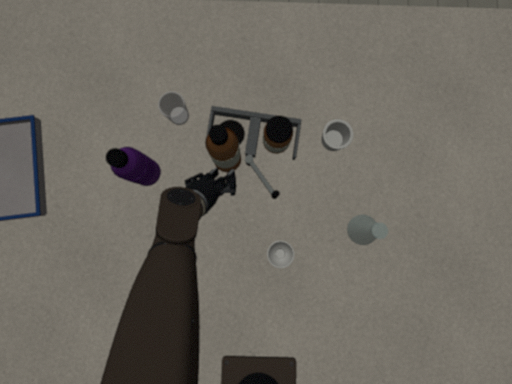

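View pics/wrist11.png

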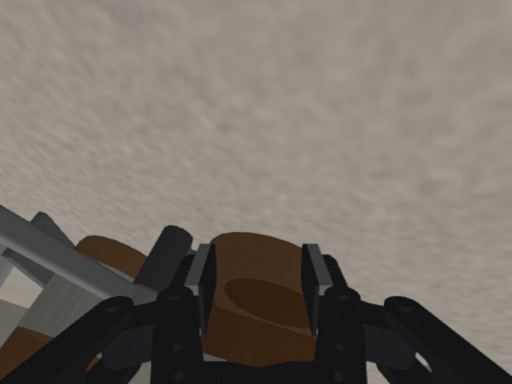

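```bash
python3 - <<'E'
from push import *
s=manip.sense();R=Ro.from_quat(s['ee_rot']).as_matrix();t=s['ee_pos']
tip=t-.036*R[:,1];print('tip local',w2b(tip),tip[2],'z ax local',(Rz(-BY)@R[:,2]).round(3))
for z in(-1,1): print(w2b(tip+z*.034*R[:,2]),(tip+z*.034*R[:,2])[2])
p=manip.read_camera('wrist');W=cloud(p);Q=W.reshape(-1,3);L=(Q-t)@R
m=(abs(L[:,0])<.03)&(L[:,1]>-.12)&(L[:,1]<-.03)&(abs(L[:,2])<.065)&(Q[:,2]>.01)
ql=np.array([w2b(q) for q in Q[m]])
# finger outer extents in bay coordinates, below z .06
k=(Q[m][:,2]<.06)&(L[m][:,1]<-.04)
print(ql[k].min(0),ql[k].max(0))
E
```

```text
tip local [-0.03911272  0.06018493] 0.02171817170057027 z ax local [ 0.005  0.954 -0.299]
[-0.03926758  0.02774585] 0.03190061003509777
[-0.03895786  0.09262401] 0.01153573336604277
[-0.09345811  0.03026171] [-0.02204437  0.13668336]
```

```bash
python3 - <<'E'
from push import *
for n in('top','wrist','side'):
    p=manip.read_camera(n);W=cloud(p);c=np.array([.6236,.1035])
    if n=='side': save('pics/side11.png',p['pixels'])
    for lo,hi in ((.01,.04),(.04,.08),(.08,.12),(.12,.15),(.2,.222),(.223,.24)):
        m=(np.hypot(W[...,0]-c[0],W[...,1]-c[1])<.046)&(W[...,2]>lo)&(W[...,2]<hi);Q=W[m]
        if len(Q)>30: k=circ(Q);print(n,lo,len(Q),k[0].round(4),round(k[1],4),w2b(k[0]).round(4))
E
```

```text
top 0.04 63 [0.6167 0.1015] 0.0388 [0.004  0.0637]
top 0.08 118 [0.6178 0.1018] 0.0381 [0.0051 0.0641]
top 0.12 115 [0.6204 0.1024] 0.0378 [0.0076 0.065 ]
top 0.2 48 [0.6262 0.1039] 0.0196 [0.0132 0.0672]
top 0.223 272 [0.6265 0.1038] 0.0141 [0.0135 0.0671]
wrist 0.01 752 [0.5976 0.1143] 0.0174 [-0.0165  0.074 ]
wrist 0.04 2922 [0.6112 0.1047] 0.0332 [-0.0018  0.0662]
side 0.01 97 [0.611  0.1076] 0.0311 [-0.0024  0.069 ]
side 0.04 249 [0.6132 0.1052] 0.0343 [0.0001 0.0669]
side 0.08 353 [0.6155 0.105 ] 0.0355 [0.0025 0.067 ]
side 0.12 298 [0.6184 0.1039] 0.0369 [0.0054 0.0662]
side 0.2 168 [0.6241 0.1053] 0.0189 [0.0109 0.0683]
side 0.223 152 [0.6232 0.1067] 0.0149 [0.0098 0.0696]
```

View pics/side11.png

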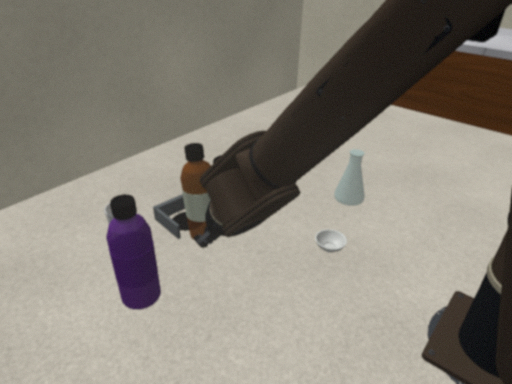

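The bottle leans about 0.058 rad forward: it sits at x = 4 mm at 60 mm height and 13.5 mm at the cap. The fingers dragged it up while they rose and turned. I'll back off gently so it settles, lower the tips a little, and then push on with a fixed orientation.

```bash
python3 - <<'E'
from push import *
s=manip.sense();R=Ro.from_quat(s['ee_rot']).as_matrix();t=s['ee_pos']
hd=np.r_[b2w(1,0)-BO,0]
for d,z in ((-.002,0),(-.004,0),(-.006,0),(-.008,0),(-.011,0),(-.014,-.001),(-.014,-.0035)):
    print((R.T@(d*hd+[0,0,z])/.5).round(4))
E
```

```text
[-0.0033 -0.0022 -0.    ]
[-0.0066 -0.0045 -0.    ]
[-0.0099 -0.0067 -0.    ]
[-0.0132 -0.009  -0.0001]
[-0.0182 -0.0123 -0.0001]
[-0.0242 -0.0141  0.0005]
[-0.0269 -0.0102  0.002 ]
```

>>> {"api": "step_arm", "payload": {"targets": [[-0.003, -0.002, 0, 0, 0, 0, -0.06], [-0.005, -0.0035, 0, 0, 0, 0, -0.06], [-0.008, -0.0055, 0, 0, 0, 0, -0.06], [-0.011, -0.0075, 0, 0, 0, 0, -0.06], [-0.014, -0.0095, 0, 0, 0, 0, -0.06], [-0.018, -0.012, 0, 0, 0, 0, -0.06], [-0.024, -0.014, 0, 0, 0, 0, -0.06], [-0.027, -0.01, 0.002, 0, 0, 0, -0.06]]}}

```text
time: 17.6
ee_pos: [0.5778, 0.094, -0.0105]
ee_rot: [0.784, 0.188, 0.209, -0.554]
wrist_force: [0.0, -0.1, 0.3]
width: 0.0399
```

```bash
cat > tilt.py <<'E'
from push import *
import sys
s=manip.sense();R=Ro.from_quat(s['ee_rot']).as_matrix();t=s['ee_pos'];tip=t-.036*R[:,1]
print(t.round(4),'tip loc',w2b(tip).round(4),tip[2].round(4),'F',s['wrist_force'].round(1),s['time'],s['joint_positions'].round(3))
p=manip.read_camera('top');W=cloud(p)
if len(sys.argv)>1: save(f'pics/top{sys.argv[1]}.png',p['pixels'])
m=(W[...,2]>.222)&(W[...,2]<.24);Q=W[m];Q=Q[(np.hypot(Q[:,0]-.567,Q[:,1]-.316)>.03)&(Q[:,0]>.55)&(Q[:,1]<.2)]
c=np.median(Q,0)[:2]
for lo,hi in ((.045,.1),(.1,.15),(.2,.222),(.223,.24)):
    m=(np.hypot(W[...,0]-c[0],W[...,1]-c[1])<.05)&(W[...,2]>lo)&(W[...,2]<hi);Q=W[m]
    if len(Q)>20: k=circ(Q);print(lo,len(Q),round(k[1],4),'local',w2b(k[0]).round(4))
E
python3 tilt.py 12; sed -i 's/zlow=.0065/zlow=.003/' push.py;  python3 nxt.py .235 .29 .005
```

```text
[ 0.5778  0.094  -0.0105] tip loc [-0.0538  0.0605] 0.0179 F [ 0.  -0.1  0.3] 17.6 [ 0.186  0.25   2.208 -1.234  0.446 -0.269]
0.045 88 0.0384 local [-0.0011  0.0616]
0.1 123 0.038 local [-0.0014  0.0615]
0.2 43 0.0196 local [-0.0016  0.0613]
0.223 256 0.0138 local [-0.0019  0.0611]
[0.011, 0.003, -0.002, -0.001, -0.003, -0.002, -0.06]
[0.019, 0.009, -0.002, -0.001, -0.003, -0.002, -0.06]
[0.027, 0.014, -0.002, -0.001, -0.003, -0.002, -0.06]
[0.036, 0.02, -0.002, -0.001, -0.003, -0.002, -0.06]
[0.044, 0.026, -0.002, -0.001, -0.003, -0.002, -0.06]
[0.052, 0.031, -0.002, -0.001, -0.003, -0.002, -0.06]
[0.061, 0.037, -0.002, -0.001, -0.003, -0.002, -0.06]
[0.069, 0.042, -0.002, -0.001, -0.003, -0.002, -0.06]
[0.077, 0.048, -0.002, -0.001, -0.003, -0.002, -0.06]
[0.085, 0.054, -0.002, -0.001, -0.003, -0.002, -0.06]
[0.094, 0.059, -0.002, -0.001, -0.003, -0.002, -0.06]
[0.102, 0.065, -0.002, -0.001, -0.003, -0.002, -0.06]
0.29000000000000004 [ 0.63751355  0.08620724 -0.0090237 ] [0.0477 0.06   0.    ]
```

>>> {"api": "step_arm", "payload": {"targets": [[0.013, 0.009, 0, 0, 0, 0, -0.06], [0.02, 0.0135, 0, 0, 0, 0, -0.06], [0.025, 0.017, 0, 0, 0, 0, -0.06], [0.0315, 0.0213, 0, 0, 0, 0, -0.06], [0.038, 0.0258, 0, 0, 0, 0, -0.06], [0.0446, 0.0302, 0, 0, 0, 0, -0.06], [0.0528, 0.0358, 0, 0, 0, 0, -0.06], [0.061, 0.0414, 0, 0, 0, 0, -0.06], [0.0693, 0.047, 0, 0, 0, 0, -0.06]]}}

```text
time: 18.77
ee_pos: [0.6179, 0.0881, -0.0112]
ee_rot: [0.785, 0.187, 0.208, -0.553]
wrist_force: [-10.0, 1.9, 6.3]
width: 0.0401
```

```bash
python3 tilt.py 13
```

```text
[ 0.6179  0.0881 -0.0112] tip loc [-0.0132  0.0596] 0.0173 F [-10.    1.9   6.3] 18.775 [ 0.16   0.314  2.123 -1.194  0.441 -0.333]
0.045 119 0.0327 local [0.0191 0.0586]
0.1 139 0.038 local [0.0262 0.0621]
0.2 46 0.0198 local [0.0264 0.0621]
0.223 255 0.0138 local [0.0259 0.0616]
```

>>> {"api": "step_arm", "payload": {"targets": [[0.008, 0.005, 0, 0, 0, 0, -0.06], [0.016, 0.0105, 0, 0, 0, 0, -0.06], [0.0245, 0.016, 0, 0, 0, 0, -0.06], [0.033, 0.0215, 0, 0, 0, 0, -0.06], [0.041, 0.027, 0, 0, 0, 0, -0.06], [0.0495, 0.0325, 0, 0, 0, 0, -0.06], [0.058, 0.038, 0, 0, 0, 0, -0.06], [0.066, 0.0435, 0, 0, 0, 0, -0.06], [0.073, 0.048, 0, 0, 0, 0, -0.06]]}}

```text
time: 19.95
ee_pos: [0.6612, 0.083, -0.0111]
ee_rot: [0.784, 0.187, 0.208, -0.554]
wrist_force: [-7.0, 1.1, 3.0]
width: 0.0399
```

```bash
python3 tilt.py 14
```

```text
[ 0.6612  0.083  -0.0111] tip loc [0.0304 0.0597] 0.0174 F [-7.   1.1  3. ] 19.95 [ 0.137  0.379  2.029 -1.142  0.438 -0.409]
0.045 148 0.0281 local [0.0539 0.0588]
0.1 170 0.0381 local [0.07   0.0623]
0.2 56 0.0186 local [0.0687 0.0615]
0.223 249 0.0137 local [0.0694 0.062 ]
```

View pics/top14.png

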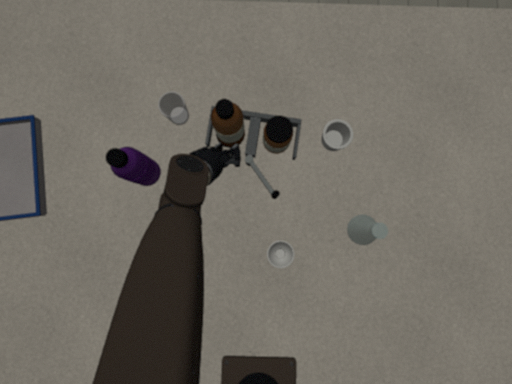

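>>> {"api": "step_arm", "payload": {"targets": [[0.005, 0.0035, 0, 0, 0, 0, -0.06], [0.009, 0.006, 0, 0, 0, 0, -0.06], [0.012, 0.008, 0, 0, 0, 0, -0.06], [0.0145, 0.0097, 0, 0, 0, 0, -0.06], [0.016, 0.011, 0, 0, 0, 0, -0.06]]}}

```text
time: 20.62
ee_pos: [0.6689, 0.0818, -0.0115]
ee_rot: [0.785, 0.185, 0.208, -0.553]
wrist_force: [-21.7, 4.8, 14.1]
width: 0.0398
```

```bash
python3 tilt.py 15
```

```text
[ 0.6689  0.0818 -0.0115] tip loc [0.0382 0.0595] 0.017 F [-21.7   4.8  14.1] 20.625 [ 0.134  0.393  2.01  -1.129  0.441 -0.426]
0.045 158 0.029 local [0.0622 0.058 ]
0.1 178 0.0381 local [0.0773 0.0622]
0.2 53 0.0187 local [0.0761 0.0619]
0.223 257 0.0141 local [0.0767 0.0618]
```

Bottle is home: force jumped to 22 N at the stop, bottle at x≈77 mm, upright. Now I retreat.

```bash
python3 - <<'E'
from push import *
s=manip.sense();R=Ro.from_quat(s['ee_rot']).as_matrix();t=s['ee_pos']
hd=np.r_[b2w(1,0)-BO,0]
ds=[(-.003,0),(-.008,0.001),(-.015,.002),(-.03,.005),(-.05,.01),(-.075,.02),(-.1,.05),(-.12,.1),(-.13,.15),(-.135,.19)]
rows([(*(t+d*hd+[0,0,z]),R) for d,z in ds],claw=-.06)
for d,z in ds[::3]+ds[-1:]: print([q.round(2) for q in ik(t+d*hd+[0,0,z],R)])
# bar angle
p=manip.read_camera('top');W=cloud(p)
m=(W[...,2]>.104)&(W[...,2]<.118)&(abs(W[...,0]-.51)<.03)&(abs(W[...,1]+.03)<.035);Q=W[m];print(len(Q),Q.mean(0))
k=w2b(Q.mean(0));print(k,np.arctan2(k[1],-k[0]))
E
```

```text
[-0.005, -0.003, -0.0, 0.0, 0.0, 0.0, -0.06]
[-0.012, -0.01, -0.001, 0.0, 0.0, 0.0, -0.06]
[-0.023, -0.02, -0.001, 0.0, 0.0, 0.0, -0.06]
[-0.045, -0.041, -0.003, 0.0, 0.0, 0.0, -0.06]
[-0.072, -0.071, -0.007, 0.0, 0.0, 0.0, -0.06]
[-0.103, -0.115, -0.013, 0.0, 0.0, 0.0, -0.06]
[-0.113, -0.19, -0.031, 0.0, 0.0, 0.0, -0.06]
[-0.093, -0.292, -0.062, 0.0, 0.0, 0.0, -0.06]
[-0.057, -0.382, -0.092, 0.0, 0.0, 0.0, -0.06]
[-0.022, -0.451, -0.116, 0.0, 0.0, 0.0, -0.06]
[array([ 0.14,  0.39,  2.02, -1.13,  0.44, -0.42])]
[array([ 0.15,  0.34,  2.07, -1.15,  0.45, -0.39])]
[array([ 0.19,  0.13,  2.22, -1.03,  0.5 , -0.49])]
[array([ 0.22, -0.19,  2.22, -0.69,  0.73, -0.88])]
[array([ 0.22, -0.19,  2.22, -0.69,  0.73, -0.88])]
43 [ 0.51044333 -0.02801926  0.11054417]
[-0.08579989 -0.07774417] -0.7361807178803775
```

>>> {"api": "step_arm", "payload": {"targets": [[-0.005, -0.003, 0, 0, 0, 0, -0.06], [-0.01, -0.007, 0, 0, 0, 0, -0.06], [-0.016, -0.012, 0, 0, 0, 0, -0.06], [-0.026, -0.022, 0, 0, 0, 0, -0.06], [-0.045, -0.041, -0.003, 0, 0, 0, -0.06], [-0.072, -0.071, -0.007, 0, 0, 0, -0.06], [-0.103, -0.115, -0.013, 0, 0, 0, -0.06], [-0.113, -0.19, -0.031, 0, 0, 0, -0.06], [-0.093, -0.292, -0.062, 0, 0, 0, -0.06], [-0.057, -0.382, -0.092, 0, 0, 0, -0.5], [-0.022, -0.451, -0.116, 0, 0, 0, -1], [-0.022, -0.451, -0.116, 0, 0, 0, -1]]}}

```text
time: 22.22
ee_pos: [0.5392, 0.0985, 0.1849]
ee_rot: [0.782, 0.191, 0.213, -0.554]
wrist_force: [0.8, 0.2, 0.6]
width: 0.0002
```

```bash
python3 tilt.py 16; cat > go2.py <<'E'
from push import *
def V(zaz): return toolR(zaz-np.pi/2,0)
s=manip.sense();R0=Ro.from_quat(s['ee_rot']).as_matrix();t=s['ee_pos']
R=V(1.45)
a=lambda th,r=.115:b2w(-r*np.cos(th),r*np.sin(th))
e=np.r_[a(-1.12),.20]
w=[t,np.r_[b2w(-.12,-.02),.22],e]
print('rot',np.degrees(Ro.from_matrix(R0.T@R).magnitude()))
dist=np.r_[0,np.cumsum([np.linalg.norm(b-q) for q,b in zip(w,w[1:])])];print(dist)
sl=Slerp([0,1],Ro.from_matrix([R0,R]));wp=[];n=8
for i in range(1,n+1):
    f=i/n;p=np.array([np.interp(f*dist[-1],dist,[q[k] for q in w]) for k in range(3)]);M=sl(f).as_matrix();wp.append((*p,M));print(p.round(3),[q.round(2) for q in ik(p,M)])
rows(wp,claw=-1)
for th in (-1.12,-.5,0,.5,1,1.38): print(th,[q.round(2) for q in ik(np.r_[a(th),.049],R)])
E
python3 go2.py
```

```text
[0.5392 0.0985 0.1849] tip loc [-0.0929  0.0602] 0.2132 F [0.8 0.2 0.6] 22.225 [ 0.213 -0.199  2.22  -0.689  0.72  -0.889]
0.045 142 0.0381 local [0.0772 0.0622]
0.1 176 0.0379 local [0.0771 0.0622]
0.2 56 0.0188 local [0.0763 0.0618]
0.223 249 0.0139 local [0.0764 0.0617]
rot 38.374795861442735
[0.         0.09276399 0.20348753]
[0.523 0.08  0.192] [array([ 0.15, -0.25,  2.22, -0.52,  0.78, -1.07])]
[0.508 0.063 0.203] [array([ 0.08, -0.3 ,  2.21, -0.38,  0.85, -1.23])]
[0.493 0.045 0.213] [array([ 0.01, -0.33,  2.2 , -0.27,  0.94, -1.37])]
[0.488 0.026 0.218] [array([-0.06, -0.32,  2.17, -0.18,  1.01, -1.48])]
[0.502 0.005 0.214] [array([-0.13, -0.25,  2.11, -0.12,  1.06, -1.57])]
[ 0.516 -0.016  0.209] [array([-0.19, -0.17,  2.04, -0.07,  1.12, -1.64])]
[ 0.529 -0.037  0.205] [array([-0.25, -0.09,  1.97, -0.03,  1.18, -1.7 ])]
[ 0.543 -0.058  0.2  ] [array([-0.29, -0.  ,  1.89,  0.  ,  1.25, -1.74])]
[-0.016, -0.021, -0.043, 0.023, 0.007, 0.047, -1.0]
[-0.032, -0.042, -0.087, 0.047, 0.014, 0.095, -1.0]
[-0.048, -0.064, -0.13, 0.07, 0.02, 0.142, -1.0]
[-0.053, -0.065, -0.17, 0.094, 0.027, 0.19, -1.0]
[-0.038, -0.03, -0.204, 0.117, 0.034, 0.237, -1.0]
[-0.022, 0.005, -0.238, 0.141, 0.041, 0.284, -1.0]
[-0.007, 0.04, -0.271, 0.164, 0.048, 0.332, -1.0]
[0.008, 0.075, -0.305, 0.188, 0.054, 0.379, -1.0]
-1.12 [array([-0.29,  0.18,  2.  ,  0.  ,  0.96, -1.74])]
-0.5 [array([-0.21,  0.08,  2.11,  0.  ,  0.95, -1.66])]
0 [array([-0.1 ,  0.07,  2.12,  0.  ,  0.95, -1.55])]
0.5 [array([ 0.01,  0.13,  2.06,  0.  ,  0.95, -1.44])]
1 [array([ 0.07,  0.23,  1.93,  0.  ,  0.97, -1.38])]
1.38 [array([ 0.09,  0.32,  1.83,  0.  ,  1.  , -1.36])]
```

View pics/top16.png

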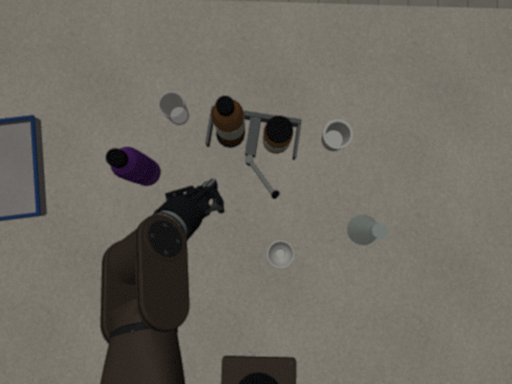

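The bottle stands upright at bay (77, 62) mm, about 5 mm from the mark's centre. Next I move to the right of the knob.

>>> {"api": "step_arm", "payload": {"targets": [[-0.016, -0.021, -0.043, 0.023, 0.007, 0.047, -1], [-0.032, -0.042, -0.087, 0.047, 0.014, 0.095, -1], [-0.048, -0.064, -0.13, 0.07, 0.02, 0.142, -1], [-0.053, -0.065, -0.17, 0.094, 0.027, 0.19, -1], [-0.038, -0.03, -0.204, 0.117, 0.034, 0.237, -1], [-0.022, 0.005, -0.238, 0.141, 0.041, 0.284, -1], [-0.007, 0.04, -0.271, 0.164, 0.048, 0.332, -1], [0.008, 0.075, -0.305, 0.188, 0.054, 0.379, -1], [0.008, 0.075, -0.305, 0.188, 0.054, 0.379, -1]]}}

```text
time: 23.4
ee_pos: [0.5422, -0.06, 0.1942]
ee_rot: [-0.706, 0.047, -0.04, 0.706]
wrist_force: [-0.1, -0.1, 0.6]
width: 0.0003
```

```bash
cat > go3.py <<'E'
from push import *
import sys
def V(zaz): return toolR(zaz-np.pi/2,0)
s=manip.sense();print(s['ee_pos'].round(4),s['time'],s['joint_positions'].round(3),s['wrist_force'].round(1),'local',w2b(s['ee_pos']).round(4))
R=V(1.45);a=lambda th,r=.115:b2w(-r*np.cos(th),r*np.sin(th))
l=eval(sys.argv[1])
rows([(*a(th),z,R) for th,z in l],claw=-1)
E
python3 go3.py '[(-1.12,.16),(-1.12,.11),(-1.12,.07),(-1.12,.049),(-1.12,.049)]'; python3 - <<'E'
from h import *
for n in ('top','side'):
    p=manip.read_camera(n);save(f'pics/{n}17.png',p['pixels'])
E
```

```text
[ 0.5422 -0.06    0.1942] 23.4 [-0.295  0.01   1.893 -0.002  1.249 -1.741] [-0.1 -0.1  0.6] local [-0.0505 -0.1056]
[0.001, 0.068, 0.004, 0.0, -0.002, -0.007, -1.0]
[0.002, 0.168, 0.004, 0.0, -0.002, -0.007, -1.0]
[0.003, 0.248, 0.004, 0.0, -0.002, -0.007, -1.0]
[0.004, 0.29, 0.004, 0.0, -0.002, -0.007, -1.0]
[0.004, 0.29, 0.004, 0.0, -0.002, -0.007, -1.0]
```

View pics/side17.png

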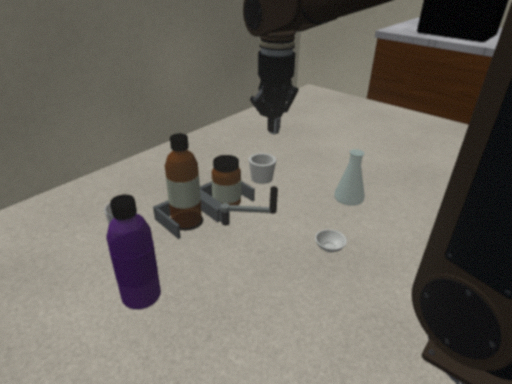

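>>> {"api": "step_arm", "payload": {"targets": [[0.001, 0.068, 0.004, 0, 0, 0, -1], [0.002, 0.168, 0.004, 0, 0, 0, -1], [0.003, 0.248, 0.004, 0, 0, 0, -1], [0.004, 0.29, 0.004, 0, 0, 0, -1], [0.004, 0.29, 0.004, 0, 0, 0, -1]]}}

```text
time: 24.12
ee_pos: [0.5414, -0.0549, 0.0505]
ee_rot: [-0.706, 0.045, -0.039, 0.706]
wrist_force: [-0.1, -0.1, 0.5]
width: -0.0002
```

```bash
python3 go3.py '[(x,.049) for x in (-1.0,-.85,-.7,-.55,-.4,-.25,-.1,.05,.2,.35,.5)]'
```

```text
[ 0.5414 -0.0549  0.0505] 24.125 [-0.287  0.178  1.998 -0.002  0.974 -1.737] [-0.1 -0.1  0.5] local [-0.0518 -0.1006]
[-0.021, 0.003, 0.008, 0.0, 0.001, -0.006, -1.0]
[-0.048, 0.003, 0.029, 0.0, 0.001, -0.006, -1.0]
[-0.072, 0.004, 0.053, 0.0, 0.001, -0.006, -1.0]
[-0.092, 0.004, 0.081, 0.0, 0.001, -0.006, -1.0]
[-0.108, 0.004, 0.112, 0.0, 0.001, -0.006, -1.0]
[-0.119, 0.004, 0.145, 0.0, 0.001, -0.006, -1.0]
[-0.125, 0.004, 0.179, 0.0, 0.001, -0.006, -1.0]
[-0.126, 0.004, 0.213, 0.0, 0.001, -0.006, -1.0]
[-0.121, 0.004, 0.247, 0.0, 0.001, -0.006, -1.0]
[-0.112, 0.004, 0.28, 0.0, 0.001, -0.006, -1.0]
[-0.098, 0.004, 0.312, 0.0, 0.001, -0.006, -1.0]
```

>>> {"api": "step_arm", "payload": {"targets": [[-0.021, 0.003, 0.008, 0, 0, 0, -1], [-0.048, 0.003, 0.029, 0, 0, 0, -1], [-0.072, 0.004, 0.053, 0, 0, 0, -1], [-0.092, 0.004, 0.081, 0, 0, 0, -1], [-0.108, 0.004, 0.112, 0, 0, 0, -1], [-0.119, 0.004, 0.145, 0, 0, 0, -1], [-0.125, 0.004, 0.179, 0, 0, 0, -1], [-0.126, 0.004, 0.213, 0, 0, 0, -1], [-0.121, 0.004, 0.247, 0, 0, 0, -1], [-0.112, 0.004, 0.28, 0, 0, 0, -1], [-0.098, 0.004, 0.312, 0, 0, 0, -1]]}}

```text
time: 25.5
ee_pos: [0.5149, 0.105, 0.0507]
ee_rot: [0.706, -0.044, 0.041, -0.705]
wrist_force: [0.6, -2.1, 0.4]
width: -0.0
```

```bash
python3 go3.py '[(x,.049) for x in (.62,.74,.86,.98,1.08,1.17,1.25,1.31,1.36)]'; python3 - <<'E'
from h import *
for n in ('top','side'):
    p=manip.read_camera(n);save(f'pics/{n}18.png',p['pixels'])
E
```

```text
[0.5149 0.105  0.0507] 25.5 [ 8.000e-03  1.360e-01  2.046e+00 -1.000e-03  9.630e-01 -1.442e+00] [ 0.6 -2.1  0.4] local [-0.0974  0.0548]
[0.008, 0.003, 0.024, 0.001, 0.001, -0.003, -1.0]
[0.025, 0.003, 0.045, 0.001, 0.001, -0.003, -1.0]
[0.045, 0.003, 0.065, 0.001, 0.001, -0.003, -1.0]
[0.067, 0.003, 0.081, 0.001, 0.001, -0.003, -1.0]
[0.087, 0.003, 0.093, 0.001, 0.001, -0.003, -1.0]
[0.105, 0.003, 0.102, 0.001, 0.001, -0.003, -1.0]
[0.122, 0.003, 0.108, 0.001, 0.001, -0.003, -1.0]
[0.136, 0.003, 0.112, 0.001, 0.001, -0.003, -1.0]
[0.147, 0.003, 0.115, 0.001, 0.001, -0.003, -1.0]
```

View pics/side18.png

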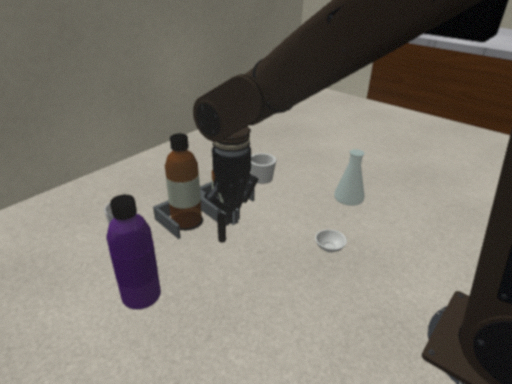

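View pics/top18.png

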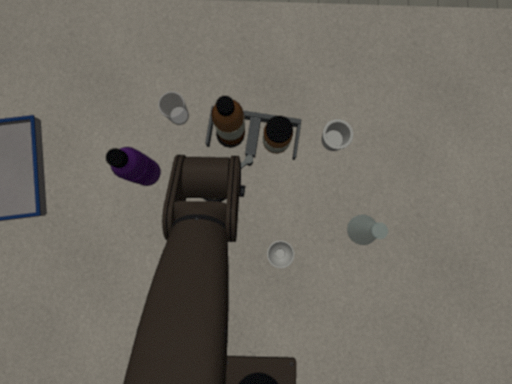

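>>> {"api": "step_arm", "payload": {"targets": [[0.008, 0.003, 0.024, 0, 0, 0, -1], [0.025, 0.003, 0.045, 0, 0, 0, -1], [0.045, 0.003, 0.065, 0, 0, 0, -1], [0.067, 0.003, 0.081, 0, 0, 0, -1], [0.087, 0.003, 0.093, 0, 0, 0, -1], [0.105, 0.003, 0.102, 0, 0, 0, -1], [0.122, 0.003, 0.108, 0, 0, 0, -1], [0.134, 0.003, 0.112, 0, 0, 0, -1], [0.144, 0.003, 0.114, 0, 0, 0, -1]]}}

```text
time: 26.72
ee_pos: [0.5929, 0.1522, 0.049]
ee_rot: [0.706, -0.044, 0.041, -0.706]
wrist_force: [-1.1, 0.2, 0.3]
width: 0.0001
```

```bash
cat > bar.py <<'E'
from h import *
import sys
s=manip.sense();print(s['ee_pos'].round(4),s['time'],s['wrist_force'].round(1),'local',w2b(s['ee_pos']).round(4))
for n in ('top','side'):
    p=manip.read_camera(n);save(f'pics/{n}{sys.argv[1]}.png',p['pixels']);W=cloud(p);Q=W.reshape(-1,3);Q=Q[~np.isnan(Q[:,0])]
    L=np.array([Q[:,0]-BO[0],Q[:,1]-BO[1]]);c,s_=np.cos(BY),np.sin(BY);l=np.c_[c*L[0]+s_*L[1],-s_*L[0]+c*L[1]]
    m=(Q[:,2]>.049)&(Q[:,2]<.057)&(np.hypot(*l.T)<.105)&(np.hypot(*l.T)>.02)&(l[:,0]<.036)
    if m.sum()>10:
        ln=cv2.fitLine(l[m].astype(np.float32),cv2.DIST_HUBER,0,.01,.01).ravel();print(n,'bar pts',m.sum(),'angle',np.arctan2(abs(ln[1]),-ln[0]*np.sign(ln[1])),l[m].min(0).round(3),l[m].max(0).round(3))
    m=(Q[:,2]>.107)&(Q[:,2]<.115)&(abs(np.hypot(*l.T)-.115)<.015)&(l[:,0]<.02)
    if m.sum()>8: k=l[m].mean(0);print(n,'knob',m.sum(),k.round(4),np.arctan2(k[1],-k[0]))
E
python3 bar.py 19
```

```text
[0.5929 0.1522 0.049 ] 26.725 [-1.1  0.2  0.3] local [-0.0257  0.1111]
top bar pts 90 angle 1.2548945 [-0.01  -0.079] [0.036 0.064]
side bar pts 181 angle 1.3066195 [-0.013 -0.081] [0.036 0.104]
side knob 44 [-0.0335  0.1156] 1.2889324503218202
```

View pics/side19.png

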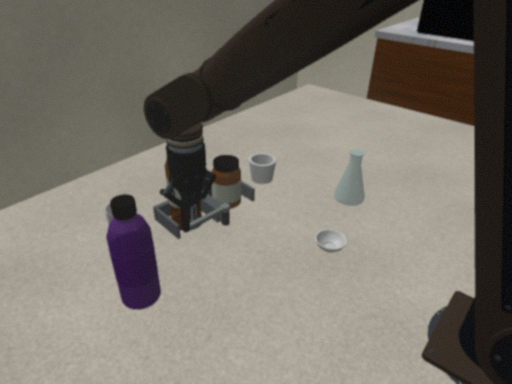

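>>> {"api": "step_arm", "payload": {"targets": [[0.004, 0, 0.001, 0, 0, 0, -1], [0.008, 0, 0.002, 0, 0, 0, -1], [0.011, 0, 0.002, 0, 0, 0, -1], [0.013, 0, 0.002, 0, 0, 0, -1], [0.013, 0, 0.002, 0, 0, 0, -1]]}}

```text
time: 27.45
ee_pos: [0.5967, 0.1526, 0.0489]
ee_rot: [0.706, -0.046, 0.039, -0.705]
wrist_force: [-8.1, 0.5, 4.6]
width: 0.0001
```

```bash
python3 bar.py 20
```

```text
[0.5967 0.1526 0.0489] 27.45 [-8.1  0.5  4.6] local [-0.0219  0.112 ]
top bar pts 89 angle 1.2817042 [-0.008 -0.079] [0.035 0.065]
side bar pts 174 angle 1.3177252 [-0.011 -0.076] [0.036 0.105]
side knob 45 [-0.0288  0.1154] 1.3263930429944697
```

The force rose to 8 N, so the bar is at its stop. I back off and look.

>>> {"api": "step_arm", "payload": {"targets": [[-0.004, 0, 0, 0, 0, 0, -1], [-0.02, 0, 0, 0, 0, 0, -1], [-0.06, 0, 0, 0, 0, 0, -1], [-0.12, -0.03, 0, 0, 0, 0, -1], [-0.17, -0.12, -0.05, 0, 0, 0, -1], [-0.2, -0.24, -0.12, 0, 0, 0, -1], [-0.2, -0.35, -0.2, 0, 0, 0, -1], [-0.2, -0.4, -0.3, 0, 0, 0, -1], [-0.2, -0.4, -0.4, 0, 0, 0, -1], [-0.2, -0.4, -0.4, 0, 0, 0, -1], [-0.2, -0.4, -0.4, 0, 0, 0, -1]]}}

```text
time: 28.92
ee_pos: [0.4766, -0.0338, 0.2492]
ee_rot: [0.706, -0.044, 0.041, -0.706]
wrist_force: [1.1, 0.3, -0.5]
width: 0.0003
```

```bash
python3 bar.py 21; python3 tilt.py 22; python3 - <<'E'
from h import *
for cam in ["top","side"]:
    p=manip.read_camera(cam);W=cloud(p)
    for l in ["jar","flask","dish","mortar","beaker"]:
        for r in manip.outline_of(p,l)[:1]:
            P=W[r['region']];P=P[~np.isnan(P[:,0])];print(cam,l,np.round(r['point']),np.round(np.median(P,0),3))
E
```

```text
[ 0.4766 -0.0338  0.2492] 28.925 [ 1.1  0.3 -0.5] local [-0.1187 -0.0876]
top bar pts 156 angle 1.5415263 [-0.008 -0.079] [0.035 0.104]
top knob 40 [-0.002   0.1159] 1.553403236220746
side bar pts 177 angle 1.3162417 [-0.011 -0.082] [0.036 0.104]
side knob 37 [-0.0052  0.1181] 1.527051438124186
[ 0.4766 -0.033   0.2489] tip loc [-0.1186 -0.0867] 0.2849 F [ 0.4 -0.4 -0.5] 29.025 [-2.810e-01 -1.960e-01  1.983e+00 -1.000e-03  1.359e+00 -1.733e+00]
0.045 138 0.0381 local [0.0773 0.0623]
0.1 175 0.038 local [0.0772 0.0622]
0.2 55 0.019 local [0.0765 0.0618]
0.223 256 0.014 local [0.0768 0.0618]
top jar [277. 133.] [ 0.656 -0.031  0.124]
top flask [365. 232.] [ 0.429 -0.253  0.069]
top dish [282. 245.] [ 0.378 -0.055  0.017]
top mortar [334. 135.] [ 0.678 -0.192  0.042]
top beaker [174. 107.] [0.738 0.244 0.058]
side jar [230. 177.] [ 0.644 -0.012  0.085]
side flask [353. 184.] [ 0.418 -0.247  0.057]
side dish [331. 243.] [ 0.362 -0.058  0.018]
side mortar [260. 166.] [ 0.662 -0.173  0.046]
side beaker [106. 213.] [0.734 0.268 0.088]
```

View pics/top22.png

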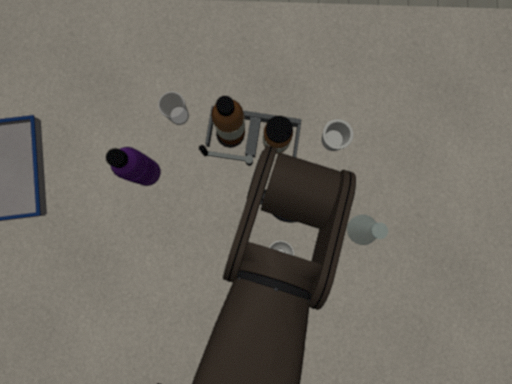

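View pics/side21.png

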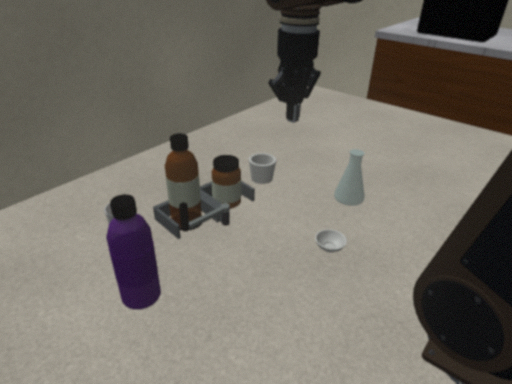

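The bar lies across the left stall at about 1.54 rad, with the knob at (204,150) in the top view. The bottle is upright and home behind it, the bystanders are unmoved, and the arm is clear.

```bash
python3 -c "
from bench import manip
print(manip.job_done())"
```

```text
the job is handed in; nothing more can be done
None
```

The amber bottle is home in the empty left stall, the bar is swung across in front of it, and I have handed the job in at about 29 s. No verdict was reported.

**What I did:** I swung the bar aside to about -0.74 rad. Then I slid the bottle in with the two fingertips held low, until the force jumped to about 22 N at the back stop. Finally I pushed the bar round to its stop (about 8 N) and withdrew the arm.

**Last checks:**

| Check | Result |
|---|---|
| Bottle position in the bay | (77, 62) mm, about 5 mm from the mark's centre |
| Bottle upright | the fitted centres at different heights agree within about 1 mm |
| Bar angle, top camera | 1.54 to 1.55 rad |
| Bar angle, side camera | 1.53 rad from the knob; its line fit gave 1.32 rad, which I discounted because it also takes in points on the fins and changed little as the bar moved |
| Jar, flask, beaker, mortar | where they started, within a few mm (the beaker only by its pixel position) |
| Dish | unmoved in the side view; the top camera read it about 19 mm off, but the arm was partly covering it |

**What disagreed on the way:**
- **Fingertip position:** the real fingertips end about 36 mm short of the reported TCP. Both cameras showed this, and there was no contact with the reported tip 15 mm below the bench. I planned the rest of the moves with that offset.
- **Bottle lean:** at the stall mouth the bottle leaned about 0.06 rad while the fingers turned and rose. I backed off until it stood straight, then pushed on without turning.

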